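# Fold the jointed instrument arm and set its levelling foot

### The arm

A 6-joint arm with a two-finger parallel gripper is mounted at the origin on the work surface. World frame = base frame: x ahead of the robot, y to its left, z up, the work surface at z = 0. Lengths are in m, angles in rad, forces in N, time in s.
With the tool pointing down it reaches from about 0.325 to 0.9 m from the base axis. Payload 6.1 kg.
Tool frame: the origin (TCP) lies at the very end of the fingers, on their centre line; the grasp point (between the pads) lies behind it (r.tcp_to_grasp is the z of the grasp point in the tool frame, in m); z points along the fingers, y is the line along which they close (so a half turn about z gives the same grasp; the last joint's range is limited). The gripper opens to 87 mm and grips with 3 to 60 N. Pads are 19 mm wide; open, the fingers measure 117 mm over their backs; the gripper's body (75 mm by 190 mm) begins 51 mm behind the grasp point.
Start: joints at [-0.126, 0.22, 1.526, -0, 1.395, -0.126], TCP at [0.625, -0, 0.223] pointing down, gripper open.
Joint ranges: [-2.98, 2.98], [-0.91, 2.08], [0.09, 2.57], [-1.24, 4.39], [0.2, 2.65], [-2.68, 2.68]. Speed limits (rad/s): [2.57, 2.57, 3.01, 3.14, 3.14, 3.14].

### API

Orientations are given as a unit quaternion [x, y, z, w].
In Python, from station import r, imaging, finder gives the robot as it stands.
- The arm moves only by the tool play_rows, never from a script. Its argument "moves" is a list of rows, each an object of numbers: "jaw": the opening, from 0 (shut) to 1 (fully open); "x", "y", "z": the shift along the tool's x, y, z as a fraction of full scale; "wx", "wy", "wz": the turn, a rotation vector about the tool's x, y, z as a fraction of full scale. In form: [{"jaw": .., "x": .., "y": .., "z": .., "wx": .., "wy": .., "wz": ..}, ...]. A call has exactly 8 rows; each row shifts and turns the commanded pose from where the row before left it, along the tool's axes as they then stand; what a row does not reach is not made up. Full scale, the value 1, is 0.02 m for a shift and 180 degrees for a turn. A row lasts 1/8 s, in which the tool goes at most 62.5 mm and 10.7 degrees, less where a joint would pass 70% of its speed; a pose out of reach is approached as far as the arm can. A call with a number of a shift or a turn outside -1 to 1 is refused whole. A call with a gripper value outside its range is refused whole. The fingers move at their own pace and stop on an object; the grip force is fixed at half the most. Time passes only in rows, so rows that do not move let the fingers close, or fill a call up. It gives the time, the measured TCP pose, the force, the opening and the grip force at its end, in the units of the state.
- r.state(): the state, without advancing time (a new reading comes with each control period).
- imaging.read_camera(name): name is "scene" or "side" or "wrist"; returns the picture (480x640x3 uint8, red, green, blue); there is no depth.
- imaging.camera_info(name): a dict with "vfov" (degrees; the focal length in pixels is half the picture's height over the tangent of half this angle, whatever the lens; pixels are square), "cx", "cy" (the principal point, pixels), "dist" ([k1, k2, p1, p2, k3] as OpenCV has them; the pictures are not rectified), "rvec" (rotation vector, rad) and "tvec" (3), from world to camera coordinates, as OpenCV has them. Camera axes: x right, y down, z forward; pixel columns grow to the right and rows downward; lengths in m; the calibration is good to about 2 mm. A picture is of the moment at which its call begins: read the wrist's pose just before it. camera_info takes no time and is no camera call; for the wrist camera it gives the pose at the moment of the call.
- r.hand_in(): hands the job in; it is judged then, once.
Trained networks look in the newest picture that a camera, given by its name, has taken for a name from the list of things; names that differ only in an ending like _2 or _b are one class to them, and where a whole thing is asked for, a point or a joint stands for the part that bears it (a point fixed in the world has none). Each returns a list of dicts, best first, with "score" (0 to 1); they miss things now and then, are a little off and sometimes report something else, mostly with a low value. They report only what shows in the picture. A call takes as long as a camera call. They do not tell look-alikes from the thing itself.
- finder.spot_in(label, camera): "position" ([column, row] in pixels, amid what is visible of it).
- finder.mark_of(label, camera): "position" ([column, row] in pixels: a listed point, or the origin of a listed thing).
The state is a dict: "t": time; "joint_pos": joint angles; "dq": joint speeds; "joint_efforts": joint torques, N m; "tool_pos": TCP position; "orientation": TCP orientation; "ft_force": force on the tool from outside, world axes, zero at the start; "ft_torque": the same for the moment, N m; "width": finger opening in m; "grasp_force": force on a finger pad.
Only numpy, scipy, OpenCV 4.12 (cv2) and the standard library are available. Lean on these libraries where they do the work, as an engineer would, in place of code of your own. Each camera call takes 0.05 s, during which the arm holds its last target. There are 200 camera calls.

### The job

Put the three-segment instrument arm away one joint at a time, working inwards: fold the outer segment back until it lies over the middle one, then fold that pair back over the inner segment, and only then swing the folded arm round until its levelling foot is over the loose steel plate. Then screw the foot down with its wing handle until it just rests on the plate, lightly, and let go. Keep the arm off the weights, the gauge and the other things around it, and leave those and the plate where they are.

Things in the scene. Friction and masses are not known exactly. Their poses are not given: they have to be found in the camera images.
- pillar: Fixed pillar of the jointed arm: steel flange 84 mm across, aluminium pillar 50 mm tall. Origin on the bench under the pillar axis; the first hinge axis runs up through it. Three flat aluminium segments (28 mm wide, 12 mm thick) are stacked like a folding ruler: inner at 50-62 mm height, middle at 63-75 mm, outer at 76-88 mm, so each folds over the one below. All hinges are vertical and stay where they are left.
- inner (a joint): Inner segment, 180 mm from the pillar axis to the middle hinge. Radians; 0 = it points along pillar's +y, grows anticlockwise seen from above; range -0.3 to 2.0. Stiffest hinge (0.9 Nm friction, about 5 N at its knob).
- middle (a joint): Middle segment, 140 mm from hinge to hinge. 0 = in line with the inner segment, grows anticlockwise from above; it stops at 3.10 = folded back over the inner segment; least -0.8. Friction 0.32 Nm, about 2.3 N at its knob.
- outer (a joint): Outer segment, 90 mm from hinge to its end knob. 0 = in line with the middle segment, grows CLOCKWISE from above; it stops at 3.10 = folded back over the middle segment; least -0.8. Friction 0.09 Nm, about 1 N at its knob.
- inner_axis (a point): On the pillar (inner hinge) axis, at the inner segment's top face. Its x axis points along the inner segment.
- knob_in_mid (a point): Middle of the black knob at the inner segment's far end, on the middle hinge's axis: move the inner segment by it. All three knobs are upright cylinders 22 mm in diameter, 36 mm tall, and spin freely about their own axis, so a grip need not turn with the segment. This one spans heights 79-115 mm.
- knob_mid_mid (a point): Middle of the like knob at the middle segment's far end, on the outer hinge's axis: move the middle segment by it. Heights 92-128 mm.
- knob_out_mid (a point): Middle of the like knob at the outer segment's free end, 90 mm from the outer hinge: move the outer segment by it. Heights 92-128 mm.
- foot: Levelling foot with its screw: soft rubber sole 28 mm across (gives 1 mm per 8 N), under the end of a short outrigger of the inner segment (100 mm along the segment from the pillar axis, 68 mm to its right looking outward, so 121 mm from the pillar axis).
- foot_sole (a point): Centre of the foot's underside. The bench is at height 0, the plate's top at 10 mm; the sole starts about 2.3 to 4.7 mm above the plate's top.
- wing (a joint): Wing handle on top of the foot's screw. Radians, grows clockwise from above; clockwise lowers the foot by 3.5 mm per rad (steep quick thread). The sole is level with the top of the plate at about 1.0. Turning friction 0.08 Nm; it stays where it is left. Each tenth of a radian past touching adds about 2 to 3 N on the plate.
- wing_grip (a point): Middle of the wing handle's black upright bar, 40 mm long (this frame's x axis), 11 mm thick, 28 mm tall, its top about 119 mm above the bench. It goes down with the foot.
- plate: Loose steel landing plate: disc 72 mm across, 10 mm thick, 0.35 kg, flat on the bench. This body's origin is not on the disc but on the pillar axis; the disc's centre is 121 mm along its +y.
- plate_top (a point): Centre of the landing plate's top face.
- weights: Stack of five steel disc weights, 100 mm across, 78 mm tall, with a central stub to 115 mm; 4.5 kg. Origin under its centre.
- gauge: Digital pressure gauge with a blue face standing upright on a steel coupling base 68 mm across; 158 mm tall; 0.9 kg. Origin under its base.
- oil_cup: Amber jar with metal cap, 68 mm across, 90 mm tall. Origin under its centre.
- coupling: Small stepped steel coupling, 44 mm across, 48 mm tall. Origin under its centre.
Not all that is in view belongs to the job. What is meant by the plate is not blue or yellow, and is the larger of those in its own colour.

How it is judged:
By the outcome, as a careful person would: the job done as asked, in the order asked, and still so for the second after the job is handed in, with the robot touching nothing.
It also fails if it takes over 72 s, if anything falls off the work surface, if the arm or the gripper's body presses on something with over 40 N, if the wrist force passes 120 N, or if a joint passes its speed limit or range.

## Working session

There is one attempt and no reset: what is moved stays moved. The work goes in short steps, Python scripts to look and compute and a tool call to move; the robot and the scene stay as the last step left them, time stands still between calls to the robot, and variables do not carry over. Pictures are saved under pics/ and viewed, at most 10 in all, crops included, and the job is handed in when it is done.

Besides the shell and the picture viewer there is one more tool, called after "Request:" as name(argument=value, ...) on one line, values as JSON. play_rows: Moves the arm, as the interface text tells. Its arguments: {"type":"object","properties":{"moves":{"type":"array","items":{"type":"object","properties":{"jaw":{"type":"number"},"x":{"type":"number","minimum":-1,"maximum":1},"y":{"type":"number","minimum":-1,"maximum":1},"z":{"type":"number","minimum":-1,"maximum":1},"wx":{"type":"number","minimum":-1,"maximum":1},"wy":{"type":"number","minimum":-1,"maximum":1},"wz":{"type":"number","minimum":-1,"maximum":1}}}}},"required":["moves"]}

```bash
mkdir -p pics; ls
cat > h.py <<'E'
import numpy as np, cv2
from station import r, imaging, finder
def cam(n):
    i=imaging.camera_info(n); f=240/np.tan(np.radians(i['vfov'])/2)
    K=np.array([[f,0,i['cx']],[0,f,i['cy']],[0,0,1.]]); return K,np.array(i['dist'],float),np.array(i['rvec'],float),np.array(i['tvec'],float)
def onz(c,px,z):
    K,d,rv,t=c; u=cv2.undistortPoints(np.array([[px]],float),K,d)[0,0]
    R=cv2.Rodrigues(rv)[0]; C=-R.T@t; v=R.T@np.array([u[0],u[1],1]); return C+v*(z-C[2])/v[2]
def proj(c,P):
    K,d,rv,t=c; return cv2.projectPoints(np.array(P,float).reshape(-1,3),rv,t,K,d)[0].reshape(-1,2)
def shot(n,name):
    im=imaging.read_camera(n); cv2.imwrite(f'pics/{name}.png',im[:,:,::-1]); return im
E
python3 - <<'E'
from h import *
Z=dict(pillar=0,inner_axis=.062,knob_in_mid=.097,knob_mid_mid=.110,knob_out_mid=.110,wing_grip=.105,foot_sole=.013,plate_top=.01,plate=0,weights=0,gauge=0,oil_cup=0,coupling=0)
for n in ['scene','side']:
    shot(n,n+'0'); c=cam(n)
    for k,z in Z.items():
        m=finder.mark_of(k,n)[:3]
        print(n,k,[(round(a['score'],2),np.round(a['position']).tolist(),np.round(onz(c,a['position'],z)[:2],3).tolist()) for a in m])
print(r.state(),r.tcp_to_grasp)
E
```

```text
pics
scene pillar [(0.97, [223.0, 283.0], [0.643, -0.269])]
scene inner_axis [(0.62, [219.0, 261.0], [0.637, -0.268]), (0.46, [391.0, 358.0], [0.747, 0.076])]
scene knob_in_mid [(0.64, [312.0, 273.0], [0.645, -0.082])]
scene knob_mid_mid [(0.51, [383.0, 304.0], [0.684, 0.046])]
scene knob_out_mid [(0.89, [394.0, 357.0], [0.77, 0.079]), (0.28, [318.0, 270.0], [0.646, -0.072])]
scene wing_grip [(0.69, [250.0, 286.0], [0.704, -0.172])]
scene foot_sole [(0.64, [259.0, 317.0], [0.705, -0.167])]
scene plate_top [(0.98, [234.0, 234.0], [0.522, -0.299]), (0.82, [145.0, 295.0], [0.715, -0.393]), (0.7, [284.0, 280.0], [0.612, -0.153])]
scene plate []
scene weights []
scene gauge [(0.97, [273.0, 187.0], [0.347, -0.276])]
scene oil_cup [(0.69, [192.0, 228.0], [0.522, -0.4])]
scene coupling [(0.7, [298.0, 344.0], [0.73, -0.086]), (0.26, [284.0, 278.0], [0.599, -0.159])]
side pillar [(0.86, [409.0, 312.0], [0.632, -0.269])]
side inner_axis [(0.89, [412.0, 293.0], [0.629, -0.267])]
side knob_in_mid [(0.74, [349.0, 221.0], [0.637, -0.087]), (0.37, [357.0, 277.0], [0.559, -0.198])]
side knob_mid_mid 
[... 663 characters left out ...]
-01,  2.20411819e-01,  1.52651038e+00, -3.10063907e-05,
        1.39470434e+00, -1.26108054e-01]), 'dq': array([-1.56098964e-03, -1.58303517e-03, -6.73716430e-04,  3.39611787e-05,
       -1.76769885e-03,  5.95044025e-04]), 'joint_efforts': array([ 9.08791426e-04, -4.94549632e+01, -3.87704659e+01,  7.00584543e-02,
        4.69992729e-02, -3.09332609e-05]), 'tool_pos': array([ 6.24983651e-01, -2.88089639e-05,  2.22524811e-01]), 'orientation': array([ 7.07111352e-01,  7.07102210e-01, -2.24417287e-05, -4.04094533e-06]), 'ft_force': array([ 0.38119935, -0.01613229,  0.30685413]), 'ft_torque': array([-0.02782989, -0.02287287, -0.00063569]), 'grasp_force': 0.0, 'width': 0.08722104231106562} -0.0187
```

View pics/scene0.png

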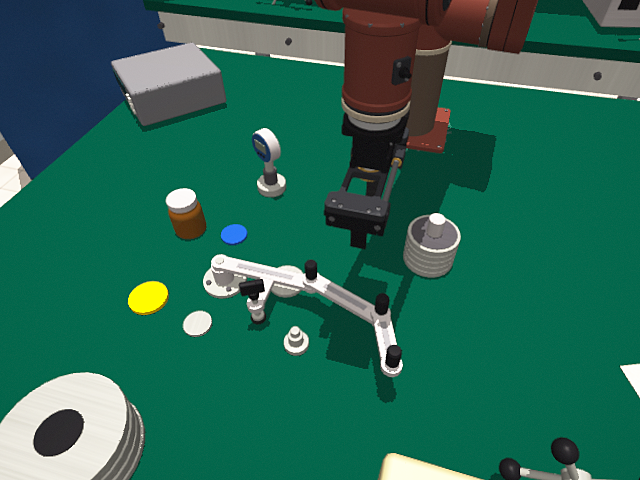

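View pics/side0.png

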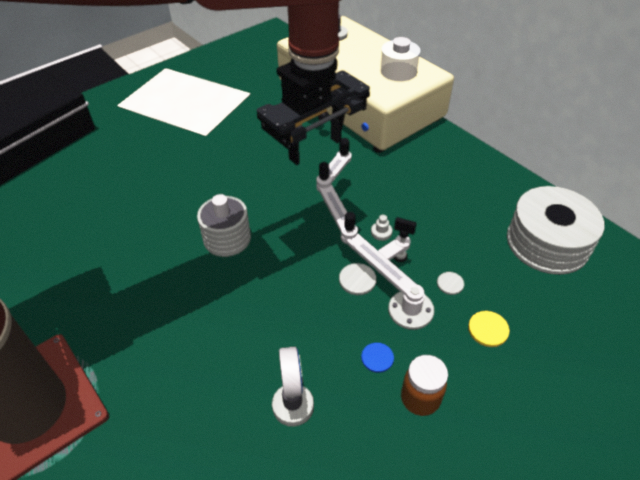

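```bash
cat >> h.py <<'E'
from scipy.optimize import least_squares
def model(p):
    x,y,a,m,o=p; e=lambda t:np.array([np.cos(t),np.sin(t)])
    P=np.array([x,y]); k1=P+.18*e(a); k2=k1+.14*e(a+m); k3=k2+.09*e(a+m-o)
    f=P+.1*e(a)+.068*e(a-np.pi/2)
    z=lambda q,h:np.r_[q,h]
    return dict(pillar=z(P,0),inner_axis=z(P,.062),knob_in_mid=z(k1,.097),knob_mid_mid=z(k2,.11),knob_out_mid=z(k3,.11),wing_grip=z(f,.105),foot_sole=z(f,.0135))
def fit(p0,cams=('scene','side'),gate=14,new=True,verbose=True):
    obs=[]
    for n in cams:
        if new: imaging.read_camera(n)
        c=cam(n)
        for k,P in model(p0).items():
            q=proj(c,P)[0]
            for a in finder.mark_of(k,n)[:3]:
                if np.linalg.norm(np.array(a['position'])-q)<gate: obs.append((c,n,k,np.array(a['position'])));break
    def res(p):
        M=model(p); return np.concatenate([proj(c,M[k])[0]-u for c,n,k,u in obs])
    s=least_squares(res,p0,loss='soft_l1',f_scale=2)
    if verbose:
        for (c,n,k,u),e in zip(obs,res(s.x).reshape(-1,2)): print(n,k,np.round(e,1))
    print('pose',np.round(s.x,4).tolist())
    for k,v in model(s.x).items(): print(k,np.round(v,4))
    return s.x
E
python3 - <<'E'
from h import *
fit([.637,-.268,1.55,-.29,.94])
c=cam('scene')
im=cv2.imread('pics/scene0.png')[200:350,100:320]
cv2.imwrite('pics/crop.png',cv2.resize(im,None,fx=3.6,fy=3.6,interpolation=cv2.INTER_CUBIC)[:600,:800])
for n in['scene','side']:
  for k in ['plate_top','weights']:
    for a in finder.mark_of(k,n)+[dict(position=x['position'],score=-x['score']) for x in finder.spot_in(k,n)]: print(n,k,a['score'],np.round(a['position']),onz(cam(n),a['position'],.01 if k=='plate_top' else .04)[:2])
E
```

```text
scene pillar [3.1 0. ]
scene inner_axis [ 3.4 -0.2]
scene knob_in_mid [-1.5 -2.1]
scene knob_mid_mid [-3.8 -1.3]
scene knob_out_mid [-0.1 -1.6]
scene wing_grip [-0.1  2.7]
scene foot_sole [0.7 0.4]
side pillar [-3.4  0.1]
side inner_axis [ 0.6 -3.2]
side knob_in_mid [ 2.4 -1.3]
side knob_mid_mid [2.9 1. ]
side knob_out_mid [-0.2  0.8]
side wing_grip [-0.5 -2.3]
side foot_sole [0.7 0.1]
pose [0.6341, -0.2665, 1.5429, -0.325, 0.8305]
pillar [ 0.6341 -0.2665  0.    ]
inner_axis [ 0.6341 -0.2665  0.062 ]
knob_in_mid [ 0.6391 -0.0866  0.097 ]
knob_mid_mid [0.6875 0.0448 0.11  ]
knob_out_mid [0.7709 0.0788 0.11  ]
wing_grip [ 0.7049 -0.1685  0.105 ]
foot_sole [ 0.7049 -0.1685  0.0135]
scene plate_top 0.83 [283. 280.] [ 0.61182472 -0.15429468]
scene plate_top 0.76 [143. 296.] [ 0.71739038 -0.39578392]
scene plate_top 0.58 [197. 322.] [ 0.74281381 -0.27155321]
scene plate_top 0.58 [234. 237.] [ 0.53216595 -0.2928106 ]
scene plate_top -0.93 [285. 290.] [ 0.6328029  -0.14311943]
scene plate_top -0.91 [149. 298.] [ 0.71925923 -0.38199068]
scene plate_top -0.67 [197. 324.] [ 0.74577308 -0.269822
[... 219 characters left out ...]
8 0.11089554]
scene weights -0.3 [253. 289.] [ 0.66636972 -0.19074912]
side plate_top 0.79 [486. 326.] [ 0.71125059 -0.3839339 ]
side plate_top 0.69 [444. 281.] [ 0.7310421  -0.26432619]
side plate_top 0.67 [378. 353.] [ 0.52264435 -0.29718241]
side plate_top 0.58 [359. 277.] [ 0.61102019 -0.15165309]
side plate_top -0.93 [381. 356.] [ 0.52243748 -0.30474995]
side plate_top -0.91 [357. 280.] [ 0.60324322 -0.15445638]
side plate_top -0.74 [447. 283.] [ 0.73111556 -0.27072252]
side plate_top -0.71 [485. 324.] [ 0.71384602 -0.37993966]
side weights 0.6 [226. 239.] [0.45284127 0.07171483]
side weights -0.71 [225. 225.] [0.47234956 0.10779621]
side weights -0.3 [322. 171.] [0.73049019 0.107598  ]
```

View pics/crop.png

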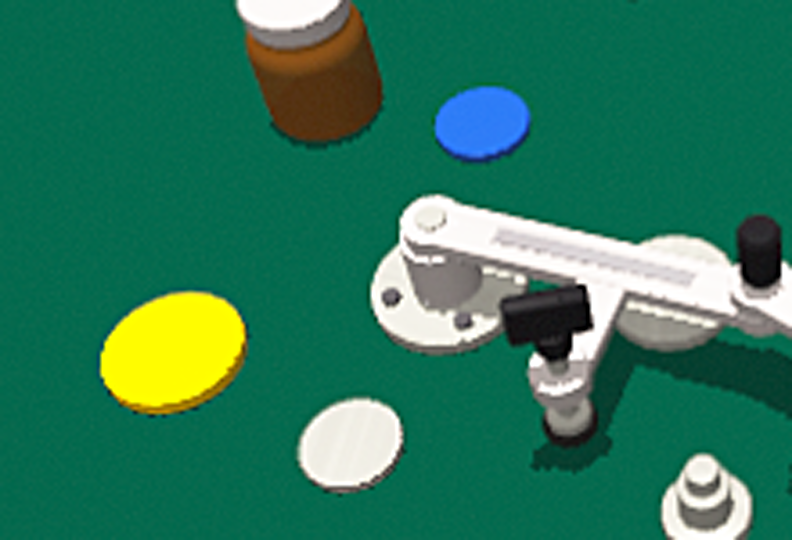

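Candidates for the plate: blue (234,235), yellow (148,297), small grey (197,323), larger grey (284,281). The last fits: it is grey, the larger of the two greys, and ~0.12 m from the pillar axis. The crop confirms this.

Request:
play_rows(moves=[{"jaw": 0.6,"y": 0.9,"x": 0.5},{"jaw": 0.6,"y": 0.9,"x": 0.5},{"jaw": 0.6,"y": 0.9,"x": 0.5},{"jaw": 0.6,"y": 0.9,"x": 0.5},{"jaw": 0.6,"y": 0.9,"x": 0.5},{"jaw": 0.6,"y": 0.9,"x": 0.5},{"jaw": 0.6,"y": 0.9,"x": 0.5},{"jaw": 0.6}])

```text
schema error: expected keys jaw, x, y, z, wx, wy, wz
```

Run:
```python
from h import *
print(r.state()['tool_pos'])
im=shot('wrist','w1'); c=cam('wrist')
print('camC',-cv2.Rodrigues(c[2])[0].T@c[3])
p=[0.6341, -0.2665, 1.5429, -0.325, 0.8305]
for k,v in model(p).items():
    print(k,np.round(proj(c,v)[0]),[(round(a['score'],2),np.round(a['position']).tolist(),np.round(onz(c,a['position'],v[2])[:2],4)) for a in finder.mark_of(k,'wrist')[:2]])
```

```text
[ 6.24995231e-01 -2.54547396e-05  2.22540005e-01]
camC [0.62555622 0.07456354 0.38559126]
pillar [322. 406.] []
inner_axis [323. 443.] []
knob_in_mid [330. 323.] [(0.51, [328.0, 327.0], array([ 0.6368, -0.0907]))]
knob_mid_mid [395. 180.] [(0.67, [390.0, 182.0], array([0.6844, 0.0436]))]
knob_out_mid [504. 137.] [(0.87, [502.0, 137.0], array([0.7692, 0.0786]))]
wing_grip [397. 401.] []
foot_sole [380. 348.] [(0.7, [389.0, 179.0], array([0.7037, 0.0359]))]
```

View pics/w1.png

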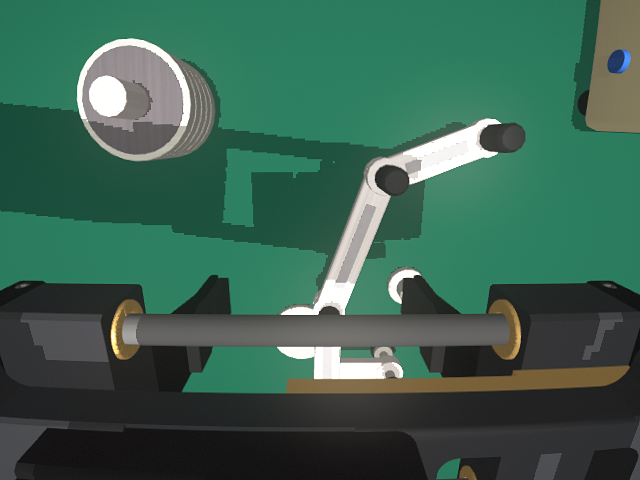

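Request:
play_rows(moves=[{"jaw": 0.6,"x": 0.49,"y": 0.9,"z": 0.3,"wx": 0,"wy": 0,"wz": 0},{"jaw": 0.6,"x": 0.49,"y": 0.9,"z": 0.3,"wx": 0,"wy": 0,"wz": 0},{"jaw": 0.6,"x": 0.49,"y": 0.9,"z": 0.3,"wx": 0,"wy": 0,"wz": 0},{"jaw": 0.6,"x": 0.49,"y": 0.9,"z": 0.3,"wx": 0,"wy": 0,"wz": 0},{"jaw": 0.6,"x": 0.49,"y": 0.9,"z": 0.3,"wx": 0,"wy": 0,"wz": 0},{"jaw": 0.6,"x": 0.49,"y": 0.9,"z": 0.3,"wx": 0,"wy": 0,"wz": 0},{"jaw": 0.6,"x": 0.49,"y": 0.9,"z": 0.3,"wx": 0,"wy": 0,"wz": 0},{"jaw": 0.6,"x": 0.49,"y": 0.9,"z": 0.3,"wx": 0,"wy": 0,"wz": 0}])

```text
t: 4.0
tool_pos: [0.7695, 0.0787, 0.1741]
orientation: [0.707, 0.707, -0.0, -0.0]
ft_force: [0.3, 0.4, 0.0]
width: 0.0523
grasp_force: 0.0
```

Run:
```python
from h import *
s=r.state();print(s['tool_pos'],s['width'],s['t'],s['joint_pos'])
im=shot('wrist','w2'); c=cam('wrist')
for k,z in dict(knob_in_mid=.097,knob_mid_mid=.11,knob_out_mid=.11).items():
    print(k,[(round(a['score'],2),np.round(a['position']).tolist(),np.round(onz(c,a['position'],z)[:2],4)) for a in finder.mark_of(k,'wrist')[:2]])
```

```text
[0.76951422 0.07871942 0.17410244] 0.05229092873854407 4.0 [ 1.72908912e-04  6.09049639e-01  1.10850241e+00 -4.02269478e-05
  1.42431458e+00  1.84969496e-04]
knob_in_mid [(0.49, [315.0, 257.0], array([0.7709, 0.0743]))]
knob_mid_mid [(0.85, [193.0, 299.0], array([0.684 , 0.0467]))]
knob_out_mid [(0.74, [314.0, 256.0], array([0.7697, 0.0796]))]
```

View pics/w2.png

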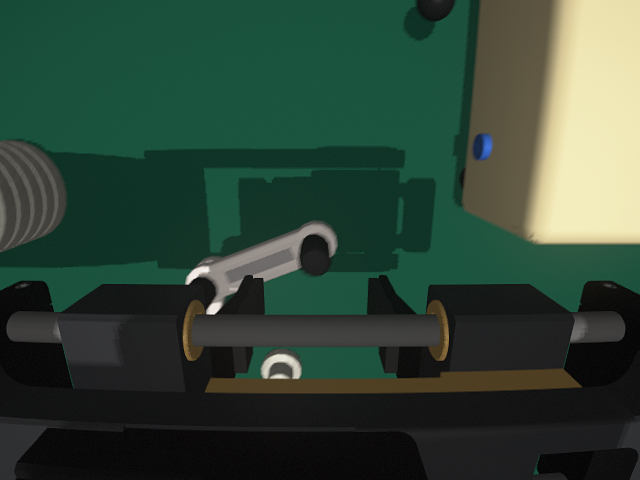

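Request:
play_rows(moves=[{"jaw": 0.6,"x": 0,"y": 0,"z": 0.76,"wx": 0,"wy": 0,"wz": 0},{"jaw": 0.6,"x": 0,"y": 0,"z": 0.76,"wx": 0,"wy": 0,"wz": 0},{"jaw": 0.6,"x": 0,"y": 0,"z": 0.76,"wx": 0,"wy": 0,"wz": 0},{"jaw": 0.6,"x": 0,"y": 0,"z": 0.76,"wx": 0,"wy": 0,"wz": 0},{"jaw": 0.6,"x": 0,"y": 0,"z": 0.76,"wx": 0,"wy": 0,"wz": 0},{"jaw": 0.1,"x": 0,"y": 0,"z": 0,"wx": 0,"wy": 0,"wz": 0},{"jaw": 0.1,"x": 0,"y": 0,"z": 0,"wx": 0,"wy": 0,"wz": 0},{"jaw": 0.1,"x": 0,"y": 0,"z": 0,"wx": 0,"wy": 0,"wz": 0}])

```text
t: 5.2
tool_pos: [0.7697, 0.0784, 0.0998]
orientation: [0.707, 0.707, 0.001, 0.001]
ft_force: [-0.1, -0.1, 0.2]
width: 0.0298
grasp_force: 0.0
```

```bash
cat >> h.py <<'E'
def arc(C,R,t0,t1,n,start=None):
    """waypoints on a circle -> per-row shifts in units (x_tool=world y, y_tool=world x)"""
    th=np.linspace(t0,t1,n+1); P=np.c_[C[0]+R*np.cos(th),C[1]+R*np.sin(th)]
    if start is not None: P[0]=start
    pos=P[0].copy()
    for i in range(n):
        d=np.round((P[i+1]-pos)/.02,2); pos+=d*.02
        print(i+1,'x',round(d[1],2),'y',round(d[0],2),'->',np.round(pos,4))
E
python3 - <<'E'
from h import *
s=r.state();print(s['tool_pos'],s['width'],s['grasp_force'],s['ft_force'])
K=s['tool_pos'][:2]
p=fit([0.6341, -0.2665, 1.5429, -0.325, 0.8305],verbose=False)
for n in['scene','side','wrist']:
  if n=='wrist': imaging.read_camera(n)
  c=cam(n)
  print(n,[(round(a['score'],2),np.round(onz(c,a['position'],.11)[:2],4)) for a in finder.mark_of('knob_mid_mid',n)[:2]],[(round(a['score'],2),np.round(onz(c,a['position'],.097)[:2],4)) for a in finder.mark_of('knob_in_mid',n)[:2]])
E
```

```text
[0.76974505 0.07843396 0.09979347] 0.029814741169731252 0.0 [-0.13381652 -0.08543837  0.20927172]
pose [0.6346, -0.2678, 1.5394, -0.2868, 0.9221]
pillar [ 0.6346 -0.2678  0.    ]
inner_axis [ 0.6346 -0.2678  0.062 ]
knob_in_mid [ 0.6402 -0.0879  0.097 ]
knob_mid_mid [0.684  0.0451 0.11  ]
knob_out_mid [0.7692 0.0743 0.11  ]
wing_grip [ 0.7057 -0.17    0.105 ]
foot_sole [ 0.7057 -0.17    0.0135]
scene [] [(0.72, array([ 0.6376, -0.083 ]))]
side [(0.66, array([0.6839, 0.0481]))] [(0.46, array([ 0.6419, -0.086 ]))]
wrist [(0.74, array([0.7693, 0.0767]))] []
```

Run:
```python
from h import *
s=r.state();print(s['t'],s['tool_pos'],s['width'],s['grasp_force'])
arc((.6857,.046),.09,.368,-1.85,24,[.7697,.0784])
```

```text
6.35 [0.76932174 0.07839519 0.0993121 ] 0.020840944880916912 30.000985334299912
1 x -0.4 y 0.13 -> [0.7723 0.0704]
2 x -0.4 y 0.09 -> [0.7741 0.0624]
3 x -0.41 y 0.06 -> [0.7753 0.0542]
4 x -0.42 y 0.02 -> [0.7757 0.0458]
5 x -0.41 y -0.02 -> [0.7753 0.0376]
6 x -0.41 y -0.06 -> [0.7741 0.0294]
7 x -0.41 y -0.09 -> [0.7723 0.0212]
8 x -0.39 y -0.14 -> [0.7695 0.0134]
9 x -0.38 y -0.17 -> [0.7661 0.0058]
10 x -0.37 y -0.2 -> [ 0.7621 -0.0016]
11 x -0.34 y -0.23 -> [ 0.7575 -0.0084]
12 x -0.32 y -0.27 -> [ 0.7521 -0.0148]
13 x -0.29 y -0.29 -> [ 0.7463 -0.0206]
14 x -0.27 y -0.32 -> [ 0.7399 -0.026 ]
15 x -0.23 y -0.35 -> [ 0.7329 -0.0306]
16 x -0.2 y -0.36 -> [ 0.7257 -0.0346]
17 x -0.17 y -0.38 -> [ 0.7181 -0.038 ]
18 x -0.13 y -0.4 -> [ 0.7101 -0.0406]
19 x -0.09 y -0.4 -> [ 0.7021 -0.0424]
20 x -0.06 y -0.41 -> [ 0.6939 -0.0436]
21 x -0.02 y -0.42 -> [ 0.6855 -0.044 ]
22 x 0.02 y -0.41 -> [ 0.6773 -0.0436]
23 x 0.06 y -0.42 -> [ 0.6689 -0.0424]
24 x 0.09 y -0.4 -> [ 0.6609 -0.0406]
```

Request:
play_rows(moves=[{"jaw": 0.1,"x": -0.4,"y": 0.13,"z": 0,"wx": 0,"wy": 0,"wz": 0},{"jaw": 0.1,"x": -0.4,"y": 0.09,"z": 0,"wx": 0,"wy": 0,"wz": 0},{"jaw": 0.1,"x": -0.41,"y": 0.06,"z": 0,"wx": 0,"wy": 0,"wz": 0},{"jaw": 0.1,"x": -0.42,"y": 0.02,"z": 0,"wx": 0,"wy": 0,"wz": 0},{"jaw": 0.1,"x": -0.41,"y": -0.02,"z": 0,"wx": 0,"wy": 0,"wz": 0},{"jaw": 0.1,"x": -0.41,"y": -0.06,"z": 0,"wx": 0,"wy": 0,"wz": 0},{"jaw": 0.1,"x": -0.41,"y": -0.09,"z": 0,"wx": 0,"wy": 0,"wz": 0},{"jaw": 0.1,"x": -0.39,"y": -0.14,"z": 0,"wx": 0,"wy": 0,"wz": 0}])

```text
t: 7.35
tool_pos: [0.7695, 0.0136, 0.0994]
orientation: [0.707, 0.707, 0.001, 0.001]
ft_force: [-0.1, 1.2, 4.9]
width: 0.021
grasp_force: 30.0
```

Run:
```python
from h import *
s=r.state();print(s['tool_pos'],s['ft_force'])
for n in['scene','side']:
  imaging.read_camera(n);c=cam(n)
  print(n,[(k,round(a['score'],2),np.round(onz(c,a['position'],z)[:2],4)) for k,z in [('knob_mid_mid',.11),('knob_in_mid',.097),('knob_out_mid',.11)] for a in finder.mark_of(k,n)[:2]])
```

```text
[0.76951992 0.01357566 0.09938765] [-0.11338984  1.22213327  4.9447249 ]
scene [('knob_mid_mid', 0.62, array([0.6882, 0.0476])), ('knob_mid_mid', 0.34, array([ 0.7638, -0.1335])), ('knob_in_mid', 0.73, array([ 0.6402, -0.0883]))]
side [('knob_mid_mid', 0.71, array([ 0.6426, -0.2247])), ('knob_mid_mid', 0.63, array([0.6879, 0.048 ])), ('knob_in_mid', 0.53, array([ 0.6311, -0.0907])), ('knob_out_mid', 0.6, array([0.7678, 0.0148]))]
```

Request:
play_rows(moves=[{"jaw": 0.1,"x": -0.38,"y": -0.17,"z": 0,"wx": 0,"wy": 0,"wz": 0},{"jaw": 0.1,"x": -0.37,"y": -0.2,"z": 0,"wx": 0,"wy": 0,"wz": 0},{"jaw": 0.1,"x": -0.34,"y": -0.23,"z": 0,"wx": 0,"wy": 0,"wz": 0},{"jaw": 0.1,"x": -0.32,"y": -0.27,"z": 0,"wx": 0,"wy": 0,"wz": 0},{"jaw": 0.1,"x": -0.29,"y": -0.29,"z": 0,"wx": 0,"wy": 0,"wz": 0},{"jaw": 0.1,"x": -0.27,"y": -0.32,"z": 0,"wx": 0,"wy": 0,"wz": 0},{"jaw": 0.1,"x": -0.23,"y": -0.35,"z": 0,"wx": 0,"wy": 0,"wz": 0},{"jaw": 0.1,"x": -0.2,"y": -0.36,"z": 0,"wx": 0,"wy": 0,"wz": 0}])

```text
t: 8.75
tool_pos: [0.7254, -0.0347, 0.0995]
orientation: [0.707, 0.707, 0.001, 0.001]
ft_force: [-0.3, 2.8, 5.8]
width: 0.0211
grasp_force: 30.0
```

Request:
play_rows(moves=[{"jaw": 0.1,"x": -0.17,"y": -0.38,"z": 0,"wx": 0,"wy": 0,"wz": 0},{"jaw": 0.1,"x": -0.13,"y": -0.4,"z": 0,"wx": 0,"wy": 0,"wz": 0},{"jaw": 0.1,"x": -0.09,"y": -0.4,"z": 0,"wx": 0,"wy": 0,"wz": 0},{"jaw": 0.1,"x": -0.06,"y": -0.41,"z": 0,"wx": 0,"wy": 0,"wz": 0},{"jaw": 0.1,"x": -0.02,"y": -0.42,"z": 0,"wx": 0,"wy": 0,"wz": 0},{"jaw": 0.1,"x": 0.02,"y": -0.41,"z": 0,"wx": 0,"wy": 0,"wz": 0},{"jaw": 0.1,"x": 0.06,"y": -0.3,"z": 0,"wx": 0,"wy": 0,"wz": 0},{"jaw": 0.1,"x": 0,"y": 0,"z": 0,"wx": 0,"wy": 0,"wz": 0}])

```text
t: 9.75
tool_pos: [0.6707, -0.0426, 0.0994]
orientation: [0.707, 0.707, 0.0, 0.001]
ft_force: [-0.1, 1.7, 6.6]
width: 0.0208
grasp_force: 30.0
```

Run:
```python
from h import *
s=r.state();print(s['tool_pos'],s['ft_force'],s['joint_pos'])
for n in['scene','side']:
  imaging.read_camera(n);c=cam(n)
  print(n,[(k,round(a['score'],2),np.round(onz(c,a['position'],z)[:2],4)) for k,z in [('knob_mid_mid',.11),('knob_in_mid',.097),('knob_out_mid',.11)] for a in finder.mark_of(k,n)[:2]])
```

```text
[ 0.67072715 -0.04257685  0.09941879] [-0.11066095  1.70513827  6.61580766] [-1.80668381e-01  4.34088875e-01  1.49764568e+00  1.15993688e-04
  1.20856191e+00 -1.80651301e-01]
scene [('knob_mid_mid', 0.67, array([0.6855, 0.05  ]))]
side [('knob_in_mid', 0.61, array([ 0.6494, -0.215 ])), ('knob_in_mid', 0.52, array([ 0.6392, -0.0879])), ('knob_out_mid', 0.56, array([ 0.6707, -0.0416]))]
```

Request:
play_rows(moves=[{"jaw": 0.1,"x": 0.04,"y": -0.2,"z": 0,"wx": 0,"wy": 0,"wz": 0},{"jaw": 0.1,"x": 0.04,"y": -0.15,"z": 0,"wx": 0,"wy": 0,"wz": 0},{"jaw": 0.1,"x": 0.02,"y": -0.1,"z": 0,"wx": 0,"wy": 0,"wz": 0},{"jaw": 0.1,"x": 0,"y": 0,"z": 0,"wx": 0,"wy": 0,"wz": 0},{"jaw": 0.1,"x": 0,"y": 0,"z": 0,"wx": 0,"wy": 0,"wz": 0},{"jaw": 0.1,"x": 0,"y": 0,"z": 0,"wx": 0,"wy": 0,"wz": 0},{"jaw": 0.1,"x": 0,"y": 0,"z": 0,"wx": 0,"wy": 0,"wz": 0},{"jaw": 0.1,"x": 0,"y": 0,"z": 0,"wx": 0,"wy": 0,"wz": 0}])

```text
t: 11.15
tool_pos: [0.6622, -0.0407, 0.0994]
orientation: [0.707, 0.707, 0.001, 0.001]
ft_force: [0.1, 1.2, 6.0]
width: 0.0211
grasp_force: 30.0
```

Request:
play_rows(moves=[{"jaw": 0.1,"x": 0.02,"y": -0.08,"z": 0,"wx": 0,"wy": 0,"wz": 0},{"jaw": 0.1,"x": 0,"y": 0,"z": 0,"wx": 0,"wy": 0,"wz": 0},{"jaw": 0.1,"x": 0,"y": 0,"z": 0,"wx": 0,"wy": 0,"wz": 0},{"jaw": 0.1,"x": 0,"y": 0,"z": 0,"wx": 0,"wy": 0,"wz": 0},{"jaw": 0.1,"x": 0,"y": 0,"z": 0,"wx": 0,"wy": 0,"wz": 0},{"jaw": 0.1,"x": 0,"y": 0,"z": 0,"wx": 0,"wy": 0,"wz": 0},{"jaw": 0.1,"x": 0,"y": 0,"z": 0,"wx": 0,"wy": 0,"wz": 0},{"jaw": 0.1,"x": 0,"y": 0,"z": 0,"wx": 0,"wy": 0,"wz": 0}])

```text
t: 12.15
tool_pos: [0.6608, -0.0403, 0.0994]
orientation: [0.707, 0.707, 0.001, 0.001]
ft_force: [0.9, 1.7, 6.0]
width: 0.021
grasp_force: 30.0
```

Request:
play_rows(moves=[{"jaw": 0.1,"x": 0.02,"y": -0.08,"z": 0,"wx": 0,"wy": 0,"wz": 0},{"jaw": 0.1,"x": 0,"y": 0,"z": 0,"wx": 0,"wy": 0,"wz": 0},{"jaw": 0.1,"x": 0,"y": 0,"z": 0,"wx": 0,"wy": 0,"wz": 0},{"jaw": 0.1,"x": 0,"y": 0,"z": 0,"wx": 0,"wy": 0,"wz": 0},{"jaw": 0.1,"x": 0,"y": 0,"z": 0,"wx": 0,"wy": 0,"wz": 0},{"jaw": 0.1,"x": 0,"y": 0,"z": 0,"wx": 0,"wy": 0,"wz": 0},{"jaw": 0.1,"x": 0,"y": 0,"z": 0,"wx": 0,"wy": 0,"wz": 0},{"jaw": 0.1,"x": 0,"y": 0,"z": 0,"wx": 0,"wy": 0,"wz": 0}])

```text
t: 13.15
tool_pos: [0.6591, -0.0399, 0.0994]
orientation: [0.707, 0.707, 0.001, 0.001]
ft_force: [0.8, 1.8, 5.3]
width: 0.0211
grasp_force: 30.0
```

Run:
```python
from h import *
s=r.state();print(s['tool_pos'],s['ft_force'],s['joint_pos'])
for n in['scene','side']:
  shot(n,n+'1');c=cam(n)
  print(n,[(k,round(a['score'],2),np.round(onz(c,a['position'],z)[:2],4)) for k,z in [('knob_mid_mid',.11),('knob_in_mid',.097),('knob_out_mid',.11)] for a in finder.mark_of(k,n)[:2]])
```

```text
[ 0.65914732 -0.03985314  0.0994233 ] [0.82056988 1.75672117 5.34970464] [-1.79829035e-01  4.07714387e-01  1.53301222e+00  2.67887205e-04
  1.19871335e+00 -1.79785847e-01]
scene [('knob_mid_mid', 0.63, array([0.6874, 0.0511]))]
side [('knob_mid_mid', 0.35, array([ 0.6008, -0.2905])), ('knob_in_mid', 0.48, array([ 0.6419, -0.0801])), ('knob_out_mid', 0.53, array([ 0.6634, -0.0377]))]
```

Request:
play_rows(moves=[{"jaw": 0.1,"x": 0.02,"y": -0.08,"z": 0,"wx": 0,"wy": 0,"wz": 0},{"jaw": 0.1,"x": 0,"y": 0,"z": 0,"wx": 0,"wy": 0,"wz": 0},{"jaw": 0.1,"x": 0,"y": 0,"z": 0,"wx": 0,"wy": 0,"wz": 0},{"jaw": 0.1,"x": 0.02,"y": -0.08,"z": 0,"wx": 0,"wy": 0,"wz": 0},{"jaw": 0.1,"x": 0,"y": 0,"z": 0,"wx": 0,"wy": 0,"wz": 0},{"jaw": 0.1,"x": 0,"y": 0,"z": 0,"wx": 0,"wy": 0,"wz": 0},{"jaw": 0.1,"x": 0,"y": 0,"z": 0,"wx": 0,"wy": 0,"wz": 0},{"jaw": 0.1,"x": 0,"y": 0,"z": 0,"wx": 0,"wy": 0,"wz": 0}])

```text
t: 14.55
tool_pos: [0.6562, -0.0394, 0.0994]
orientation: [0.707, 0.707, 0.001, 0.001]
ft_force: [4.0, -0.8, 5.9]
width: 0.021
grasp_force: 30.0
```

Run:
```python
from h import *
a=shot('scene','s2');b=shot('side','d2')
print(r.state()['tool_pos'],r.state()['ft_force'])
A=cv2.resize(a[220:340,200:420],(792,432),interpolation=cv2.INTER_CUBIC)
B=cv2.resize(b[120:320,280:480],(400,400));
cv2.imwrite('pics/s2c.png',A[:,:,::-1])
```

```text
[ 0.65626268 -0.03937483  0.09943354] [ 3.01547297 -0.20822057  5.96580124]
```

View pics/s2c.png

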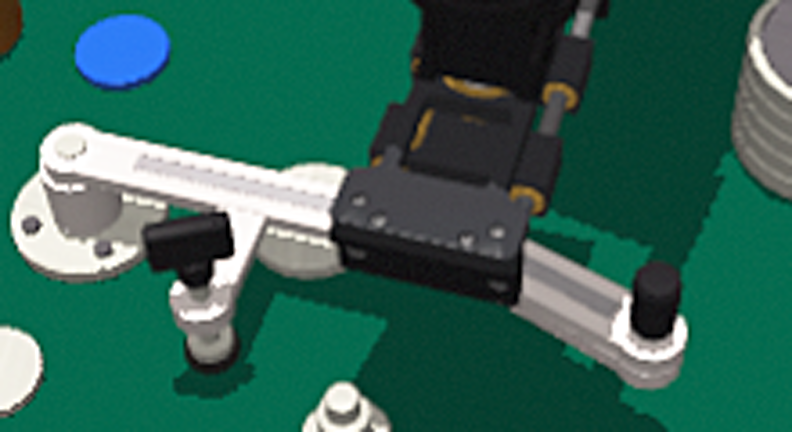

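Request:
play_rows(moves=[{"jaw": 0.5,"x": 0,"y": 0,"z": 0,"wx": 0,"wy": 0,"wz": 0},{"jaw": 0.5,"x": 0,"y": 0,"z": 0,"wx": 0,"wy": 0,"wz": 0},{"jaw": 0.5,"x": 0,"y": 0,"z": 0,"wx": 0,"wy": 0,"wz": 0},{"jaw": 0.5,"x": 0,"y": 0,"z": -0.5,"wx": 0,"wy": 0,"wz": 0},{"jaw": 0.5,"x": 0,"y": 0,"z": -0.8,"wx": 0,"wy": 0,"wz": 0},{"jaw": 0.5,"x": 0,"y": 0,"z": -0.9,"wx": 0,"wy": 0,"wz": 0},{"jaw": 0.5,"x": 0,"y": 0,"z": -0.9,"wx": 0,"wy": 0,"wz": 0},{"jaw": 0.5,"x": 0.4,"y": 0.1,"z": -0.7,"wx": 0,"wy": 0,"wz": 0}])

```text
t: 15.65
tool_pos: [0.6578, -0.0311, 0.1768]
orientation: [0.707, 0.707, 0.001, 0.001]
ft_force: [0.2, -0.1, -0.3]
width: 0.0436
grasp_force: 0.0
```

Request:
play_rows(moves=[{"jaw": 0.5,"x": 0.7,"y": 0.24,"z": 0,"wx": 0,"wy": 0,"wz": 0},{"jaw": 0.5,"x": 0.8,"y": 0.28,"z": 0,"wx": 0,"wy": 0,"wz": 0},{"jaw": 0.5,"x": 0.8,"y": 0.28,"z": 0,"wx": 0,"wy": 0,"wz": 0},{"jaw": 0.5,"x": 0.8,"y": 0.28,"z": 0,"wx": 0,"wy": 0,"wz": 0},{"jaw": 0.5,"x": 0.8,"y": 0.28,"z": 0,"wx": 0,"wy": 0,"wz": 0},{"jaw": 0.5,"x": 0,"y": 0,"z": 0,"wx": 0,"wy": 0,"wz": 0},{"jaw": 0.5,"x": 0,"y": 0,"z": 0,"wx": 0,"wy": 0,"wz": 0},{"jaw": 0.5,"x": 0,"y": 0,"z": 0,"wx": 0,"wy": 0,"wz": 0}])

```text
t: 16.65
tool_pos: [0.6843, 0.0465, 0.1746]
orientation: [0.707, 0.707, -0.0, 0.0]
ft_force: [-0.5, 0.4, 0.2]
width: 0.0436
grasp_force: 0.0
```

Run:
```python
from h import *
s=r.state();print(s['tool_pos'],s['ft_force'],s['width'])
fit([.6343,-.267,1.540,-.3,3.09],verbose=True)
for n in['scene','side','wrist']:
  shot(n,n+'3');c=cam(n)
  print(n,[(k,round(a['score'],2),np.round(onz(c,a['position'],z)[:2],4)) for k,z in [('knob_mid_mid',.11),('knob_in_mid',.097),('knob_out_mid',.11)] for a in finder.mark_of(k,n)[:2]])
im=cv2.imread('pics/wrist3.png'); c=cam('wrist'); print(proj(c,[[.6855,.047,.11],[.659,-.04,.11]]))
```

```text
[0.68429311 0.04653337 0.17455483] [-0.46614037  0.36226383  0.1549962 ] 0.04355598192913963
scene pillar [ 2.5 -2.1]
scene knob_in_mid [-4.2 -1. ]
scene knob_mid_mid [-0.3 -1.5]
scene knob_out_mid [ 1.8 -0.8]
scene wing_grip [1.7 1.6]
scene foot_sole [-1.   0.1]
side pillar [-1.   1.7]
side inner_axis [ 3.  -3.3]
side knob_in_mid [ 0.4 -0.4]
side knob_mid_mid [1.5 0.6]
side knob_out_mid [ 1.3 -2.4]
side wing_grip [-1.2 -1.3]
side foot_sole [0.3 0.9]
pose [0.6358, -0.2666, 1.556, -0.3168, 3.0883]
pillar [ 0.6358 -0.2666  0.    ]
inner_axis [ 0.6358 -0.2666  0.062 ]
knob_in_mid [ 0.6384 -0.0866  0.097 ]
knob_mid_mid [0.684  0.0458 0.11  ]
knob_out_mid [ 0.6593 -0.0408  0.11  ]
wing_grip [ 0.7053 -0.1676  0.105 ]
foot_sole [ 0.7053 -0.1676  0.0135]
scene [('knob_mid_mid', 0.72, array([ 0.7076, -0.1668])), ('knob_mid_mid', 0.68, array([0.6833, 0.0502])), ('knob_in_mid', 0.51, array([ 0.6391, -0.0795])), ('knob_in_mid', 0.19, array([ 0.7535, -0.1366])), ('knob_out_mid', 0.52, array([ 0.6529, -0.0385]))]
side [('knob_mid_mid', 0.33, array([0.4274, 0.0189])), ('knob_in_mid', 0.75, array([ 0.6408, -0.0889])), ('knob_out_mid', 0.48, array([ 0.6588, -0.046 ]))]
wrist [('knob_mid_mid', 0.86, array([0.6811, 0.0436])), ('knob_out_mid', 0.58, array([ 0.6576, -0.043 ])), ('knob_out_mid', 0.53, array([ 0.7154, -0.0181]))]
[[316.21244651 254.27321299]
 [281.16273976 363.45999634]]
```

View pics/wrist3.png

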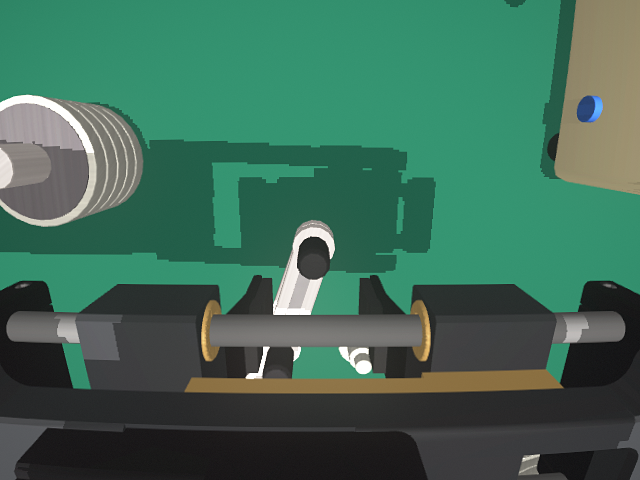

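Request:
play_rows(moves=[{"jaw": 0.5,"x": -0.05,"y": 0,"z": 0.75,"wx": 0,"wy": 0,"wz": 0},{"jaw": 0.5,"x": 0,"y": 0,"z": 0.75,"wx": 0,"wy": 0,"wz": 0},{"jaw": 0.5,"x": 0,"y": 0,"z": 0.75,"wx": 0,"wy": 0,"wz": 0},{"jaw": 0.5,"x": 0,"y": 0,"z": 0.75,"wx": 0,"wy": 0,"wz": 0},{"jaw": 0.5,"x": 0,"y": 0,"z": 0.75,"wx": 0,"wy": 0,"wz": 0},{"jaw": 0.1,"x": 0,"y": 0,"z": 0,"wx": 0,"wy": 0,"wz": 0},{"jaw": 0.1,"x": 0,"y": 0,"z": 0,"wx": 0,"wy": 0,"wz": 0},{"jaw": 0.1,"x": 0,"y": 0,"z": 0,"wx": 0,"wy": 0,"wz": 0}])

```text
t: 19.05
tool_pos: [0.6846, 0.0461, 0.1004]
orientation: [0.707, 0.707, 0.0, 0.0]
ft_force: [-0.7, -0.4, 1.1]
width: 0.0209
grasp_force: 17.3
```

Run:
```python
from h import *
s=r.state();print(s['tool_pos'],s['ft_force'],s['width'])
for n in['scene','side']:
  imaging.read_camera(n);c=cam(n)
  print(n,[(k,round(a['score'],2),np.round(onz(c,a['position'],z)[:2],4)) for k,z in [('knob_in_mid',.097),('knob_out_mid',.11)] for a in finder.mark_of(k,n)[:2]])
K=s['tool_pos'][:2]; H=np.array([.6388,-.0868]); d=K-H; print(np.linalg.norm(d),np.arctan2(d[1],d[0])); u=d/np.linalg.norm(d); H=K-.14*u; print(H)
t0=np.arctan2(u[1],u[0]); arc(H,.14,t0,1.55+3.05,40,K)
```

```text
[0.6846209  0.04614466 0.10039994] [-0.6774581  -0.36085663  1.14703689] 0.020907322355529626
scene [('knob_in_mid', 0.75, array([ 0.6324, -0.0819])), ('knob_in_mid', 0.5, array([0.5573, 0.1038])), ('knob_out_mid', 0.57, array([ 0.6099, -0.3264])), ('knob_out_mid', 0.53, array([ 0.6627, -0.0371]))]
side [('knob_in_mid', 0.69, array([ 0.5825, -0.3023])), ('knob_in_mid', 0.64, array([ 0.4825, -0.4207])), ('knob_out_mid', 0.45, array([ 0.6525, -0.0422]))]
0.14061947758765353 1.2388853521664147
[ 0.63900186 -0.08621433]
1 x 0.17 y -0.56 -> [0.6734 0.0495]
2 x 0.12 y -0.58 -> [0.6618 0.0519]
3 x 0.07 y -0.58 -> [0.6502 0.0533]
4 x 0.02 y -0.59 -> [0.6384 0.0537]
5 x -0.03 y -0.59 -> [0.6266 0.0531]
6 x -0.07 y -0.58 -> [0.615  0.0517]
7 x -0.13 y -0.58 -> [0.6034 0.0491]
8 x -0.17 y -0.56 -> [0.5922 0.0457]
9 x -0.22 y -0.54 -> [0.5814 0.0413]
10 x -0.26 y -0.53 -> [0.5708 0.0361]
11 x -0.31 y -0.5 -> [0.5608 0.0299]
12 x -0.35 y -0.47 -> [0.5514 0.0229]
13 x -0.39 y -0.45 -> [0.5424 0.0151]
14 x -0.42 y -0.4 -> [0.5344 0.0067]
15 x -0.45 y -0.38 -> [ 0.5268 -0.0023]
16 x -0.49 y -0.33 ->
[... 256 characters left out ...]
]
23 x -0.59 y -0.01 -> [ 0.499  -0.0905]
24 x -0.58 y 0.04 -> [ 0.4998 -0.1021]
25 x -0.58 y 0.1 -> [ 0.5018 -0.1137]
26 x -0.58 y 0.14 -> [ 0.5046 -0.1253]
27 x -0.55 y 0.18 -> [ 0.5082 -0.1363]
28 x -0.54 y 0.24 -> [ 0.513  -0.1471]
29 x -0.52 y 0.27 -> [ 0.5184 -0.1575]
30 x -0.49 y 0.32 -> [ 0.5248 -0.1673]
31 x -0.47 y 0.36 -> [ 0.532  -0.1767]
32 x -0.43 y 0.4 -> [ 0.54   -0.1853]
33 x -0.4 y 0.44 -> [ 0.5488 -0.1933]
34 x -0.36 y 0.46 -> [ 0.558  -0.2005]
35 x -0.32 y 0.5 -> [ 0.568  -0.2069]
36 x -0.28 y 0.51 -> [ 0.5782 -0.2125]
37 x -0.23 y 0.54 -> [ 0.589  -0.2171]
38 x -0.18 y 0.56 -> [ 0.6002 -0.2207]
39 x -0.14 y 0.57 -> [ 0.6116 -0.2235]
40 x -0.09 y 0.58 -> [ 0.6232 -0.2253]
```

Request:
play_rows(moves=[{"jaw": 0.1,"x": 0.17,"y": -0.56,"z": 0,"wx": 0,"wy": 0,"wz": 0},{"jaw": 0.1,"x": 0.12,"y": -0.58,"z": 0,"wx": 0,"wy": 0,"wz": 0},{"jaw": 0.1,"x": 0.07,"y": -0.58,"z": 0,"wx": 0,"wy": 0,"wz": 0},{"jaw": 0.1,"x": 0.02,"y": -0.59,"z": 0,"wx": 0,"wy": 0,"wz": 0},{"jaw": 0.1,"x": -0.03,"y": -0.59,"z": 0,"wx": 0,"wy": 0,"wz": 0},{"jaw": 0.1,"x": -0.07,"y": -0.58,"z": 0,"wx": 0,"wy": 0,"wz": 0},{"jaw": 0.1,"x": -0.13,"y": -0.58,"z": 0,"wx": 0,"wy": 0,"wz": 0},{"jaw": 0.1,"x": -0.17,"y": -0.56,"z": 0,"wx": 0,"wy": 0,"wz": 0}])

```text
t: 20.35
tool_pos: [0.5911, 0.0472, 0.1002]
orientation: [0.707, 0.707, 0.001, -0.001]
ft_force: [0.6, 5.3, 6.9]
width: 0.021
grasp_force: 30.0
```

Run:
```python
from h import *
s=r.state();print(s['tool_pos'],s['ft_force'],s['width'])
for n in['scene','side']:
  imaging.read_camera(n);c=cam(n)
  print(n,[(k,round(a['score'],2),np.round(onz(c,a['position'],z)[:2],4)) for k,z in [('knob_in_mid',.097),('knob_out_mid',.11),('wing_grip',.105)] for a in finder.mark_of(k,n)[:2]])
```

```text
[0.59105038 0.0472464  0.10015793] [0.57122846 5.31942991 6.9005648 ] 0.021038411664814082
scene [('knob_in_mid', 0.72, array([ 0.6432, -0.0876])), ('knob_in_mid', 0.39, array([ 0.6028, -0.3366])), ('wing_grip', 0.84, array([ 0.7108, -0.1702]))]
side [('knob_in_mid', 0.55, array([ 0.6375, -0.0858])), ('knob_out_mid', 0.54, array([ 0.6218, -0.0425])), ('wing_grip', 0.86, array([ 0.7051, -0.1762]))]
```

Run:
```python
from h import *
H=np.array([.639,-.0845]);P=np.array([.5922,.0457]);t0=np.arctan2(*(P-H)[::-1]); arc(H,.14,t0,1.55+3.05,32,P)
```

```text
1 x -0.14 y -0.57 -> [0.5808 0.0429]
2 x -0.27 y -0.52 -> [0.5704 0.0375]
3 x -0.31 y -0.5 -> [0.5604 0.0313]
4 x -0.35 y -0.47 -> [0.551  0.0243]
5 x -0.39 y -0.45 -> [0.542  0.0165]
6 x -0.42 y -0.4 -> [0.534  0.0081]
7 x -0.46 y -0.37 -> [ 0.5266 -0.0011]
8 x -0.48 y -0.33 -> [ 0.52   -0.0107]
9 x -0.51 y -0.29 -> [ 0.5142 -0.0209]
10 x -0.54 y -0.24 -> [ 0.5094 -0.0317]
11 x -0.55 y -0.2 -> [ 0.5054 -0.0427]
12 x -0.57 y -0.15 -> [ 0.5024 -0.0541]
13 x -0.58 y -0.11 -> [ 0.5002 -0.0657]
14 x -0.58 y -0.05 -> [ 0.4992 -0.0773]
15 x -0.59 y -0.01 -> [ 0.499  -0.0891]
16 x -0.58 y 0.05 -> [ 0.5    -0.1007]
17 x -0.58 y 0.09 -> [ 0.5018 -0.1123]
18 x -0.57 y 0.14 -> [ 0.5046 -0.1237]
19 x -0.56 y 0.19 -> [ 0.5084 -0.1349]
20 x -0.54 y 0.23 -> [ 0.513  -0.1457]
21 x -0.51 y 0.28 -> [ 0.5186 -0.1559]
22 x -0.5 y 0.32 -> [ 0.525  -0.1659]
23 x -0.46 y 0.36 -> [ 0.5322 -0.1751]
24 x -0.43 y 0.4 -> [ 0.5402 -0.1837]
25 x -0.4 y 0.43 -> [ 0.5488 -0.1917]
26 x -0.35 y 0.47 -> [ 0.5582 -0.1987]
27 x -0.32 y 0.49 -> [ 0.568  -0.2051]
28 x -0.28 y 0.52 -> [ 0.5784 -0.2107]
29 x -0.23 y 0.54 -> [ 0.5892 -0.2153]
30 x -0.19 y 0.55 -> [ 0.6002 -0.2191]
31 x -0.14 y 0.57 -> [ 0.6116 -0.2219]
32 x -0.09 y 0.58 -> [ 0.6232 -0.2237]
```

Request:
play_rows(moves=[{"jaw": 0.1,"x": -0.14,"y": -0.57,"z": 0,"wx": 0,"wy": 0,"wz": 0},{"jaw": 0.1,"x": -0.27,"y": -0.52,"z": 0,"wx": 0,"wy": 0,"wz": 0},{"jaw": 0.1,"x": -0.31,"y": -0.5,"z": 0,"wx": 0,"wy": 0,"wz": 0},{"jaw": 0.1,"x": -0.35,"y": -0.47,"z": 0,"wx": 0,"wy": 0,"wz": 0},{"jaw": 0.1,"x": -0.39,"y": -0.45,"z": 0,"wx": 0,"wy": 0,"wz": 0},{"jaw": 0.1,"x": -0.42,"y": -0.4,"z": 0,"wx": 0,"wy": 0,"wz": 0},{"jaw": 0.1,"x": -0.46,"y": -0.37,"z": 0,"wx": 0,"wy": 0,"wz": 0},{"jaw": 0.1,"x": -0.48,"y": -0.33,"z": 0,"wx": 0,"wy": 0,"wz": 0}])

```text
t: 21.75
tool_pos: [0.5183, -0.01, 0.1001]
orientation: [0.707, 0.707, -0.0, -0.001]
ft_force: [-1.6, 3.6, 11.2]
width: 0.0212
grasp_force: 30.0
```

Run:
```python
from h import *
s=r.state();print(s['tool_pos'],s['ft_force'],s['width'])
for n in['scene','side']:
  imaging.read_camera(n);c=cam(n)
  print(n,[(k,round(a['score'],2),np.round(onz(c,a['position'],z)[:2],4)) for k,z in [('knob_in_mid',.097),('knob_out_mid',.11),('wing_grip',.105)] for a in finder.mark_of(k,n)[:2]])
```

```text
[ 0.518312   -0.00996974  0.10008459] [-1.63958458  3.56440004 11.23332353] 0.021184646032276815
scene [('knob_in_mid', 0.49, array([ 0.6403, -0.0845])), ('knob_out_mid', 0.47, array([ 0.5995, -0.0554])), ('knob_out_mid', 0.37, array([0.5682, 0.1036])), ('wing_grip', 0.78, array([ 0.7035, -0.1712])), ('wing_grip', 0.31, array([ 0.5986, -0.0545]))]
side [('knob_in_mid', 0.67, array([ 0.6366, -0.0847])), ('knob_out_mid', 0.5, array([ 0.5915, -0.0572])), ('wing_grip', 0.64, array([ 0.6992, -0.166 ]))]
```

Request:
play_rows(moves=[{"jaw": 0.1,"x": -0.51,"y": -0.29,"z": -0.02,"wx": 0,"wy": 0,"wz": 0},{"jaw": 0.1,"x": -0.54,"y": -0.24,"z": -0.02,"wx": 0,"wy": 0,"wz": 0},{"jaw": 0.1,"x": -0.55,"y": -0.22,"z": 0,"wx": 0,"wy": 0,"wz": 0},{"jaw": 0.1,"x": -0.57,"y": -0.17,"z": 0,"wx": 0,"wy": 0,"wz": 0},{"jaw": 0.1,"x": -0.58,"y": -0.12,"z": 0,"wx": 0,"wy": 0,"wz": 0},{"jaw": 0.1,"x": -0.58,"y": -0.05,"z": 0,"wx": 0,"wy": 0,"wz": 0},{"jaw": 0.1,"x": -0.59,"y": -0.01,"z": 0,"wx": 0,"wy": 0,"wz": 0},{"jaw": 0.1,"x": -0.58,"y": 0.05,"z": 0,"wx": 0,"wy": 0,"wz": 0}])

```text
t: 23.15
tool_pos: [0.4976, -0.1008, 0.1002]
orientation: [0.707, 0.707, -0.001, -0.001]
ft_force: [-0.4, 2.3, 7.1]
width: 0.0213
grasp_force: 30.0
```

Request:
play_rows(moves=[{"jaw": 0.1,"x": -0.58,"y": 0.09,"z": 0,"wx": 0,"wy": 0,"wz": 0},{"jaw": 0.1,"x": -0.57,"y": 0.14,"z": 0,"wx": 0,"wy": 0,"wz": 0},{"jaw": 0.1,"x": -0.56,"y": 0.19,"z": 0,"wx": 0,"wy": 0,"wz": 0},{"jaw": 0.1,"x": -0.54,"y": 0.23,"z": 0,"wx": 0,"wy": 0,"wz": 0},{"jaw": 0.1,"x": -0.51,"y": 0.28,"z": 0,"wx": 0,"wy": 0,"wz": 0},{"jaw": 0.1,"x": -0.5,"y": 0.32,"z": 0,"wx": 0,"wy": 0,"wz": 0},{"jaw": 0.1,"x": -0.46,"y": 0.36,"z": 0,"wx": 0,"wy": 0,"wz": 0},{"jaw": 0.1,"x": -0.43,"y": 0.4,"z": 0,"wx": 0,"wy": 0,"wz": 0}])

```text
t: 24.15
tool_pos: [0.5377, -0.1842, 0.1003]
orientation: [0.707, 0.707, -0.001, -0.001]
ft_force: [-2.3, 1.9, 7.5]
width: 0.0209
grasp_force: 30.0
```

Run:
```python
from h import *
s=r.state();print(s['tool_pos'],s['ft_force'],s['joint_pos'])
for n in['scene','side']:
  imaging.read_camera(n);c=cam(n)
  print(n,[(k,round(a['score'],2),np.round(onz(c,a['position'],z)[:2],4)) for k,z in [('knob_in_mid',.097),('knob_out_mid',.11),('wing_grip',.105)] for a in finder.mark_of(k,n)[:2]])
```

```text
[ 0.53771125 -0.18421121  0.10028194] [-2.28869094  1.8616067   7.52674351] [-4.68030102e-01  2.07786647e-01  1.78244049e+00 -1.35241878e-03
  1.15372737e+00 -4.67391760e-01]
scene [('knob_in_mid', 0.68, array([ 0.6412, -0.0812])), ('knob_in_mid', 0.32, array([ 0.6006, -0.3386])), ('knob_out_mid', 0.63, array([ 0.6055, -0.1162])), ('knob_out_mid', 0.55, array([ 0.6123, -0.3264])), ('wing_grip', 0.79, array([ 0.7099, -0.169 ]))]
side [('knob_out_mid', 0.31, array([ 0.695 , -0.1768])), ('wing_grip', 0.66, array([ 0.6984, -0.1727]))]
```

Request:
play_rows(moves=[{"jaw": 0.1,"x": -0.4,"y": 0.43,"z": 0,"wx": 0,"wy": 0,"wz": 0},{"jaw": 0.1,"x": -0.35,"y": 0.47,"z": 0,"wx": 0,"wy": 0,"wz": 0},{"jaw": 0.1,"x": -0.32,"y": 0.49,"z": 0,"wx": 0,"wy": 0,"wz": 0},{"jaw": 0.1,"x": -0.28,"y": 0.52,"z": 0,"wx": 0,"wy": 0,"wz": 0},{"jaw": 0.1,"x": -0.23,"y": 0.54,"z": 0,"wx": 0,"wy": 0,"wz": 0},{"jaw": 0.1,"x": -0.19,"y": 0.55,"z": 0,"wx": 0,"wy": 0,"wz": 0},{"jaw": 0.1,"x": -0.14,"y": 0.57,"z": 0,"wx": 0,"wy": 0,"wz": 0},{"jaw": 0.1,"x": -0.06,"y": 0.3,"z": 0,"wx": 0,"wy": 0,"wz": 0}])

```text
t: 25.55
tool_pos: [0.6158, -0.2236, 0.1004]
orientation: [0.707, 0.707, -0.001, -0.0]
ft_force: [-2.5, -3.1, 6.4]
width: 0.0211
grasp_force: 30.0
```

Run:
```python
from h import *
s=r.state();print(s['tool_pos'],s['ft_force'],s['joint_pos'])
for n in['scene','side']:
  imaging.read_camera(n);c=cam(n)
  print(n,[(k,round(a['score'],2),np.round(onz(c,a['position'],z)[:2],4)) for k,z in [('knob_in_mid',.097),('knob_out_mid',.11),('wing_grip',.105),('foot_sole',.0135),('pillar',0)] for a in finder.mark_of(k,n)[:2]])
```

```text
[ 0.61577328 -0.22356988  0.10035159] [-2.47176187 -3.05971448  6.36666331] [-4.67810117e-01  3.97762612e-01  1.54434106e+00 -1.49231252e-03
  1.20057353e+00 -4.67271804e-01]
scene [('knob_in_mid', 0.66, array([ 0.6334, -0.0852])), ('knob_out_mid', 0.81, array([ 0.6273, -0.1371])), ('knob_out_mid', 0.6, array([ 0.7067, -0.1649])), ('wing_grip', 0.84, array([ 0.7046, -0.17  ])), ('pillar', 0.89, array([ 0.6344, -0.2686]))]
side [('knob_in_mid', 0.45, array([ 0.635 , -0.0871])), ('knob_out_mid', 0.56, array([ 0.6296, -0.1371])), ('knob_out_mid', 0.51, array([ 0.6162, -0.2261])), ('pillar', 0.82, array([ 0.6332, -0.2682]))]
```

Request:
play_rows(moves=[{"jaw": 0.1,"x": -0.05,"y": 0.3,"z": 0,"wx": 0,"wy": 0,"wz": 0},{"jaw": 0.1,"x": -0.02,"y": 0.2,"z": 0,"wx": 0,"wy": 0,"wz": 0},{"jaw": 0.1,"x": 0,"y": 0.1,"z": 0,"wx": 0,"wy": 0,"wz": 0},{"jaw": 0.1,"x": 0,"y": 0,"z": 0,"wx": 0,"wy": 0,"wz": 0},{"jaw": 0.1,"x": 0,"y": 0,"z": 0,"wx": 0,"wy": 0,"wz": 0},{"jaw": 0.1,"x": 0,"y": 0,"z": 0,"wx": 0,"wy": 0,"wz": 0},{"jaw": 0.1,"x": 0,"y": 0,"z": 0,"wx": 0,"wy": 0,"wz": 0},{"jaw": 0.1,"x": 0,"y": 0,"z": 0,"wx": 0,"wy": 0,"wz": 0}])

```text
t: 27.15
tool_pos: [0.6278, -0.2248, 0.1004]
orientation: [0.707, 0.707, -0.0, 0.0]
ft_force: [-1.4, -3.7, 5.5]
width: 0.0209
grasp_force: 30.0
```

Request:
play_rows(moves=[{"jaw": 0.1,"x": 0,"y": 0.08,"z": 0,"wx": 0,"wy": 0,"wz": 0},{"jaw": 0.1,"x": 0,"y": 0,"z": 0,"wx": 0,"wy": 0,"wz": 0},{"jaw": 0.1,"x": 0,"y": 0,"z": 0,"wx": 0,"wy": 0,"wz": 0},{"jaw": 0.1,"x": 0,"y": 0,"z": 0,"wx": 0,"wy": 0,"wz": 0},{"jaw": 0.1,"x": 0,"y": 0,"z": 0,"wx": 0,"wy": 0,"wz": 0},{"jaw": 0.1,"x": 0,"y": 0,"z": 0,"wx": 0,"wy": 0,"wz": 0},{"jaw": 0.1,"x": 0,"y": 0,"z": 0,"wx": 0,"wy": 0,"wz": 0},{"jaw": 0.1,"x": 0,"y": 0,"z": 0,"wx": 0,"wy": 0,"wz": 0}])

```text
t: 28.15
tool_pos: [0.6293, -0.2249, 0.1004]
orientation: [0.707, 0.707, -0.001, 0.0]
ft_force: [-1.3, -4.8, 4.6]
width: 0.0212
grasp_force: 30.0
```

Request:
play_rows(moves=[{"jaw": 0.1,"x": 0.02,"y": 0.08,"z": 0,"wx": 0,"wy": 0,"wz": 0},{"jaw": 0.1,"x": 0.02,"y": 0,"z": 0,"wx": 0,"wy": 0,"wz": 0},{"jaw": 0.1,"x": 0,"y": 0.08,"z": 0,"wx": 0,"wy": 0,"wz": 0},{"jaw": 0.1,"x": 0,"y": 0,"z": 0,"wx": 0,"wy": 0,"wz": 0},{"jaw": 0.1,"x": 0,"y": 0,"z": 0,"wx": 0,"wy": 0,"wz": 0},{"jaw": 0.1,"x": 0,"y": 0,"z": 0,"wx": 0,"wy": 0,"wz": 0},{"jaw": 0.1,"x": 0,"y": 0,"z": 0,"wx": 0,"wy": 0,"wz": 0},{"jaw": 0.1,"x": 0,"y": 0,"z": 0,"wx": 0,"wy": 0,"wz": 0}])

```text
t: 29.15
tool_pos: [0.6306, -0.2249, 0.1003]
orientation: [0.707, 0.707, -0.002, -0.001]
ft_force: [-8.4, -6.3, 8.3]
width: 0.021
grasp_force: 30.0
```

Run:
```python
from h import *
s=r.state();print(s['t'],s['tool_pos'],s['ft_force'])
a=shot('scene','s4'); c=cam('scene')
cv2.imwrite('pics/s4c.png',cv2.resize(a[200:340,180:360],(720,560),interpolation=cv2.INTER_CUBIC)[:,:,::-1])
print([(k,round(a['score'],2),np.round(onz(c,a['position'],z)[:2],4)) for k,z in [('knob_in_mid',.097),('knob_out_mid',.11),('wing_grip',.105),('foot_sole',.0135),('pillar',0)] for a in finder.mark_of(k,'scene')[:2]])
```

```text
29.15 [ 0.63064609 -0.22491248  0.10029501] [-8.4187451  -6.25311979  8.2538066 ]
[('knob_in_mid', 0.73, array([ 0.6377, -0.0817])), ('knob_out_mid', 0.82, array([ 0.6337, -0.1362])), ('wing_grip', 0.63, array([ 0.7048, -0.172 ])), ('foot_sole', 0.64, array([ 0.7051, -0.1664])), ('foot_sole', 0.39, array([ 0.7385, -0.0848])), ('pillar', 0.72, array([ 0.638 , -0.2697]))]
```

View pics/s4c.png

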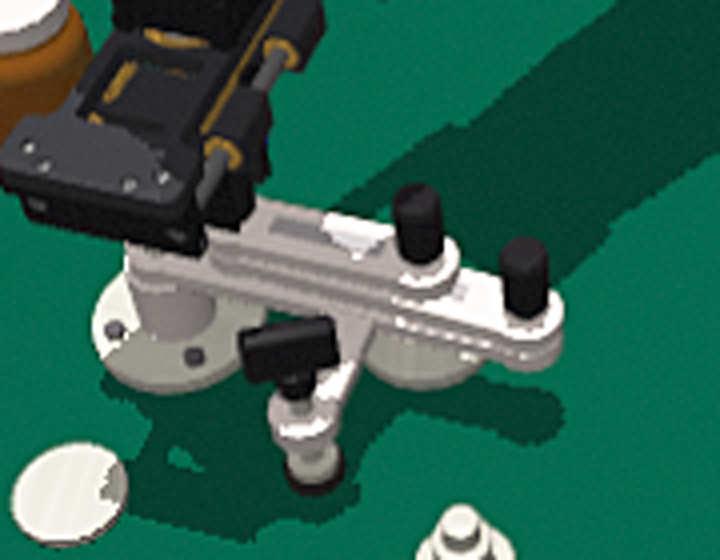

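Request:
play_rows(moves=[{"jaw": 0.5,"x": 0,"y": 0,"z": 0,"wx": 0,"wy": 0,"wz": 0},{"jaw": 0.5,"x": 0,"y": 0,"z": 0,"wx": 0,"wy": 0,"wz": 0},{"jaw": 0.5,"x": 0,"y": 0,"z": 0,"wx": 0,"wy": 0,"wz": 0},{"jaw": 0.5,"x": 0,"y": 0,"z": -0.6,"wx": 0,"wy": 0,"wz": 0},{"jaw": 0.5,"x": 0,"y": 0,"z": -0.8,"wx": 0,"wy": 0,"wz": 0},{"jaw": 0.5,"x": 0,"y": 0,"z": -0.8,"wx": 0,"wy": 0,"wz": 0},{"jaw": 0.5,"x": 0.3,"y": 0,"z": -0.8,"wx": 0,"wy": 0,"wz": 0},{"jaw": 0.5,"x": 0.9,"y": 0.04,"z": -0.5,"wx": 0,"wy": 0,"wz": 0}])

```text
t: 30.45
tool_pos: [0.6345, -0.1997, 0.1723]
orientation: [0.708, 0.707, 0.0, 0.001]
ft_force: [-0.7, 0.0, 0.6]
width: 0.0434
grasp_force: 0.0
```

Request:
play_rows(moves=[{"jaw": 0.5,"x": 1,"y": 0.04,"z": 0,"wx": 0,"wy": 0,"wz": 0},{"jaw": 0.5,"x": 1,"y": 0.04,"z": 0,"wx": 0,"wy": 0,"wz": 0},{"jaw": 0.5,"x": 1,"y": 0.04,"z": 0,"wx": 0,"wy": 0,"wz": 0},{"jaw": 0.5,"x": 1,"y": 0.04,"z": 0,"wx": 0,"wy": 0,"wz": 0},{"jaw": 0.5,"x": 1,"y": 0.04,"z": 0,"wx": 0,"wy": 0,"wz": 0},{"jaw": 0.5,"x": 0.75,"y": 0.03,"z": 0,"wx": 0,"wy": 0,"wz": 0},{"jaw": 0.5,"x": 0,"y": 0,"z": 0,"wx": 0,"wy": 0,"wz": 0},{"jaw": 0.5,"x": 0,"y": 0,"z": 0,"wx": 0,"wy": 0,"wz": 0}])

```text
t: 31.45
tool_pos: [0.6387, -0.085, 0.1704]
orientation: [0.707, 0.707, -0.0, 0.0]
ft_force: [0.1, 0.2, -0.2]
width: 0.0438
grasp_force: 0.0
```

Run:
```python
from h import *
s=r.state();print(s['t'],s['tool_pos'],s['ft_force'])
p=fit([.635,-.267,1.552,3.10,3.10],verbose=False)
imaging.read_camera('wrist');c=cam('wrist')
print([(k,round(a['score'],2),np.round(a['position']),np.round(onz(c,a['position'],z)[:2],4)) for k,z in [('knob_in_mid',.097),('knob_out_mid',.11),('knob_mid_mid',.11)] for a in finder.mark_of(k,'wrist')[:2]])
P=p[:2]
K=s['tool_pos'][:2]; K=model(p)['knob_in_mid'][:2]
arc(P,.18,p[2],p[2]+.827,16)
```

```text
31.45 [ 0.63865561 -0.0850124   0.17038784] [ 0.05630048  0.18373708 -0.17087782]
pose [0.6366, -0.267, 1.5624, 3.1113, 3.094]
pillar [ 0.6366 -0.267   0.    ]
inner_axis [ 0.6366 -0.267   0.062 ]
knob_in_mid [ 0.6381 -0.087   0.097 ]
knob_mid_mid [ 0.6327 -0.2269  0.11  ]
knob_out_mid [ 0.6319 -0.1369  0.11  ]
wing_grip [ 0.7054 -0.1676  0.105 ]
foot_sole [ 0.7054 -0.1676  0.0135]
[('knob_in_mid', 0.84, array([310., 254.]), array([ 0.635 , -0.0872])), ('knob_out_mid', 0.63, array([305., 327.]), array([ 0.6314, -0.1381]))]
1 x -0.01 y -0.47 -> [ 0.6287 -0.0872]
2 x -0.03 y -0.46 -> [ 0.6195 -0.0878]
3 x -0.06 y -0.46 -> [ 0.6103 -0.089 ]
4 x -0.08 y -0.46 -> [ 0.6011 -0.0906]
5 x -0.1 y -0.45 -> [ 0.5921 -0.0926]
6 x -0.13 y -0.45 -> [ 0.5831 -0.0952]
7 x -0.15 y -0.44 -> [ 0.5743 -0.0982]
8 x -0.17 y -0.43 -> [ 0.5657 -0.1016]
9 x -0.19 y -0.43 -> [ 0.5571 -0.1054]
10 x -0.22 y -0.41 -> [ 0.5489 -0.1098]
11 x -0.24 y -0.4 -> [ 0.5409 -0.1146]
12 x -0.25 y -0.38 -> [ 0.5333 -0.1196]
13 x -0.28 y -0.38 -> [ 0.5257 -0.1252]
14 x -0.3 y -0.36 -> [ 0.5185 -0.1312]
15 x -0.31 y -0.34 -> [ 0.5117 -0.1374]
16 x -0.33 y -0.33 -> [ 0.5051 -0.144 ]
```

Request:
play_rows(moves=[{"jaw": 0.4,"x": -0.07,"y": -0.06,"z": 0.83,"wx": 0,"wy": 0,"wz": 0},{"jaw": 0.4,"x": 0,"y": 0,"z": 0.83,"wx": 0,"wy": 0,"wz": 0},{"jaw": 0.4,"x": 0,"y": 0,"z": 0.83,"wx": 0,"wy": 0,"wz": 0},{"jaw": 0.4,"x": 0,"y": 0,"z": 0.83,"wx": 0,"wy": 0,"wz": 0},{"jaw": 0.4,"x": 0,"y": 0,"z": 0.83,"wx": 0,"wy": 0,"wz": 0},{"jaw": 0.1,"x": 0,"y": 0,"z": 0,"wx": 0,"wy": 0,"wz": 0},{"jaw": 0.1,"x": 0,"y": 0,"z": 0,"wx": 0,"wy": 0,"wz": 0},{"jaw": 0.1,"x": 0,"y": 0,"z": 0,"wx": 0,"wy": 0,"wz": 0}])

```text
t: 33.45
tool_pos: [0.6374, -0.0861, 0.0876]
orientation: [0.707, 0.707, -0.0, 0.0]
ft_force: [-0.8, -0.7, -2.1]
width: 0.0213
grasp_force: 30.0
```

Request:
play_rows(moves=[{"jaw": 0.1,"x": 0,"y": 0,"z": 0,"wx": 0,"wy": 0,"wz": 0},{"jaw": 0.1,"x": -0.01,"y": -0.47,"z": 0,"wx": 0,"wy": 0,"wz": 0},{"jaw": 0.1,"x": -0.03,"y": -0.46,"z": 0,"wx": 0,"wy": 0,"wz": 0},{"jaw": 0.1,"x": -0.06,"y": -0.46,"z": 0,"wx": 0,"wy": 0,"wz": 0},{"jaw": 0.1,"x": -0.08,"y": -0.46,"z": 0,"wx": 0,"wy": 0,"wz": 0},{"jaw": 0.1,"x": -0.1,"y": -0.45,"z": 0,"wx": 0,"wy": 0,"wz": 0},{"jaw": 0.1,"x": -0.13,"y": -0.45,"z": 0,"wx": 0,"wy": 0,"wz": 0},{"jaw": 0.1,"x": 0,"y": 0,"z": 0,"wx": 0,"wy": 0,"wz": 0}])

```text
t: 34.45
tool_pos: [0.5822, -0.0943, 0.0876]
orientation: [0.707, 0.707, 0.0, 0.0]
ft_force: [-0.3, -0.2, -2.6]
width: 0.021
grasp_force: 30.0
```

Request:
play_rows(moves=[{"jaw": 0.1,"x": -0.15,"y": -0.44,"z": 0,"wx": 0,"wy": 0,"wz": 0},{"jaw": 0.1,"x": -0.17,"y": -0.43,"z": 0,"wx": 0,"wy": 0,"wz": 0},{"jaw": 0.1,"x": -0.19,"y": -0.43,"z": 0,"wx": 0,"wy": 0,"wz": 0},{"jaw": 0.1,"x": -0.22,"y": -0.41,"z": 0,"wx": 0,"wy": 0,"wz": 0},{"jaw": 0.1,"x": -0.24,"y": -0.4,"z": 0,"wx": 0,"wy": 0,"wz": 0},{"jaw": 0.1,"x": -0.25,"y": -0.38,"z": 0,"wx": 0,"wy": 0,"wz": 0},{"jaw": 0.1,"x": -0.28,"y": -0.38,"z": 0,"wx": 0,"wy": 0,"wz": 0},{"jaw": 0.1,"x": -0.3,"y": -0.36,"z": 0,"wx": 0,"wy": 0,"wz": 0}])

```text
t: 35.45
tool_pos: [0.5185, -0.1298, 0.0876]
orientation: [0.707, 0.707, 0.001, 0.001]
ft_force: [5.3, 1.9, -5.6]
width: 0.0211
grasp_force: 30.0
```

Run:
```python
from h import *
s=r.state();print(s['t'],s['tool_pos'],s['ft_force'],s['joint_pos'])
K=s['tool_pos'][:2]; P=np.array([.6355,-.267]); a=np.arctan2(*(K-P)[::-1]); print('a',a,np.linalg.norm(K-P))
f=P+.1*np.array([np.cos(a),np.sin(a)])+.068*np.array([np.sin(a),-np.cos(a)]); print('foot pred',f)
for n in ['scene','side']:
    im=shot(n,n+'5'); c=cam(n)
    for k,z in [('plate_top',.01),('foot_sole',.0135),('wing_grip',.105),('knob_in_mid',.097)]:
        print(n,k,[(round(q['score'],2),np.round(q['position']).tolist(),np.round(onz(c,q['position'],z)[:2],4).tolist()) for q in finder.mark_of(k,n)[:5]])
A=cv2.imread('pics/scene5.png')[190:330,170:340]; B=cv2.imread('pics/side5.png')[180:330,300:470]
cv2.imwrite('pics/m5.png',np.hstack([cv2.resize(A,(400,330),interpolation=cv2.INTER_CUBIC),cv2.resize(B,(400,330),interpolation=cv2.INTER_CUBIC)]))
```

```text
35.45 [ 0.51847843 -0.12975771  0.08761085] [ 5.28389263  1.88725374 -5.57557328] [-3.93836157e-01  1.44486436e-01  1.88211363e+00  1.73608317e-03
  1.11325421e+00 -3.94645388e-01]
a 2.2768349860430463 0.18035935146200857
foot pred [ 0.62236133 -0.14678613]
scene plate_top [(0.89, [196.0, 324.0], [0.7459, -0.2725]), (0.88, [145.0, 295.0], [0.7145, -0.394]), (0.71, [285.0, 280.0], [0.6102, -0.1522]), (0.53, [236.0, 232.0], [0.5164, -0.2975]), (0.2, [237.0, 235.0], [0.525, -0.2911])]
scene foot_sole [(0.61, [286.0, 284.0], [0.6225, -0.1451])]
scene wing_grip [(0.51, [278.0, 252.0], [0.6223, -0.1536])]
scene knob_in_mid [(0.73, [296.0, 344.0], [0.7811, -0.0666])]
side plate_top [(0.86, [487.0, 327.0], [0.7109, -0.3861]), (0.74, [421.0, 395.0], [0.5221, -0.4016]), (0.7, [376.0, 352.0], [0.5209, -0.295]), (0.69, [452.0, 282.0], [0.7402, -0.2758]), (0.46, [358.0, 276.0], [0.6091, -0.1491])]
side foot_sole [(0.63, [414.0, 291.0], [0.6653, -0.2457]), (0.61, [316.0, 266.0], [0.5612, -0.0794])]
side wing_grip [(0.81, [364.0, 240.0], [0.6214, -0.147])]
side knob_in_mid [(0.65, [315.0, 264.0], [0.52, -0.128])]
```

View pics/m5.png

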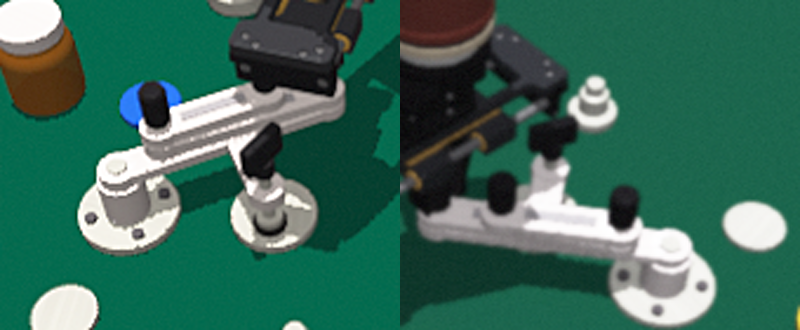

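Request:
play_rows(moves=[{"jaw": 0.1,"x": -0.32,"y": -0.35,"z": 0,"wx": 0,"wy": 0,"wz": 0},{"jaw": 0.1,"x": -0.32,"y": -0.35,"z": 0,"wx": 0,"wy": 0,"wz": 0},{"jaw": 0.1,"x": 0,"y": 0,"z": 0,"wx": 0,"wy": 0,"wz": 0},{"jaw": 0.1,"x": 0,"y": 0,"z": 0,"wx": 0,"wy": 0,"wz": 0},{"jaw": 0.1,"x": 0,"y": 0,"z": 0,"wx": 0,"wy": 0,"wz": 0},{"jaw": 0.1,"x": 0,"y": 0,"z": 0,"wx": 0,"wy": 0,"wz": 0},{"jaw": 0.1,"x": 0,"y": 0,"z": 0,"wx": 0,"wy": 0,"wz": 0},{"jaw": 0.1,"x": 0,"y": 0,"z": 0,"wx": 0,"wy": 0,"wz": 0}])

```text
t: 36.95
tool_pos: [0.5041, -0.1435, 0.0876]
orientation: [0.707, 0.707, -0.0, 0.001]
ft_force: [4.2, -4.0, -4.0]
width: 0.021
grasp_force: 30.0
```

Run:
```python
from h import *
s=r.state();print(s['t'],s['tool_pos'],s['ft_force'])
K=s['tool_pos'][:2]; P=np.array([.6355,-.267]); a=np.arctan2(*(K-P)[::-1]); print('a',a,np.linalg.norm(K-P))
f=P+.1*np.array([np.cos(a),np.sin(a)])+.068*np.array([np.sin(a),-np.cos(a)]); print('foot pred',f)
for n in ['scene','side']:
    im=shot(n,n+'6'); c=cam(n)
    for k,z in [('plate_top',.01),('foot_sole',.0135),('wing_grip',.105)]:
        print(n,k,[(round(q['score'],2),np.round(onz(c,q['position'],z)[:2],4).tolist()) for q in finder.mark_of(k,n)[:5]])
```

```text
36.95 [ 0.50411753 -0.14347642  0.08756073] [ 4.15316039 -4.02926459 -3.9847652 ]
a 2.387015260383786 0.18033143935274015
foot pred [ 0.60922259 -0.14895976]
scene plate_top [(0.93, [0.7479, -0.275]), (0.61, [0.6121, -0.1462]), (0.61, [0.7204, -0.3897]), (0.41, [0.5233, -0.2926])]
scene foot_sole [(0.44, [0.6116, -0.1461])]
scene wing_grip [(0.74, [0.6077, -0.1508])]
side plate_top [(0.96, [0.5215, -0.2989]), (0.9, [0.7367, -0.2735]), (0.83, [0.7125, -0.3864]), (0.44, [0.607, -0.148])]
side foot_sole []
side wing_grip [(0.6, [0.6094, -0.1557])]
```

Request:
play_rows(moves=[{"jaw": 0.4,"x": 0,"y": 0,"z": 0,"wx": 0,"wy": 0,"wz": 0},{"jaw": 0.4,"x": 0,"y": 0,"z": 0,"wx": 0,"wy": 0,"wz": 0},{"jaw": 0.4,"x": 0,"y": 0,"z": 0,"wx": 0,"wy": 0,"wz": 0},{"jaw": 0.4,"x": 0,"y": 0,"z": -0.7,"wx": 0,"wy": 0,"wz": 0},{"jaw": 0.4,"x": 0,"y": 0,"z": -0.9,"wx": 0,"wy": 0,"wz": 0},{"jaw": 0.4,"x": 0,"y": 0,"z": -1,"wx": 0,"wy": 0,"wz": 0},{"jaw": 0.4,"x": 0,"y": 0,"z": -1,"wx": 0,"wy": 0,"wz": 0},{"jaw": 0.4,"x": 0,"y": 0.25,"z": -0.9,"wx": 0,"wy": 0,"wz": 0}])

```text
t: 38.35
tool_pos: [0.5094, -0.1432, 0.1798]
orientation: [0.707, 0.707, 0.0, 0.001]
ft_force: [0.8, -1.1, 1.0]
width: 0.0347
grasp_force: 0.0
```

Request:
play_rows(moves=[{"jaw": 0.4,"x": -0.05,"y": 0.8,"z": 0,"wx": 0,"wy": 0,"wz": 0},{"jaw": 0.4,"x": -0.05,"y": 0.85,"z": 0,"wx": 0,"wy": 0,"wz": 0},{"jaw": 0.4,"x": -0.05,"y": 0.85,"z": 0,"wx": 0,"wy": 0,"wz": 0},{"jaw": 0.4,"x": -0.05,"y": 0.85,"z": 0,"wx": 0,"wy": 0,"wz": 0},{"jaw": 0.4,"x": -0.05,"y": 0.85,"z": 0,"wx": 0,"wy": 0,"wz": 0},{"jaw": 0.4,"x": -0.05,"y": 0.8,"z": 0,"wx": 0,"wy": 0,"wz": 0},{"jaw": 0.4,"x": 0,"y": 0,"z": 0,"wx": 0,"wy": 0,"wz": 0},{"jaw": 0.4,"x": 0,"y": 0,"z": 0,"wx": 0,"wy": 0,"wz": 0}])

```text
t: 39.35
tool_pos: [0.6085, -0.1489, 0.1776]
orientation: [0.707, 0.707, -0.0, -0.0]
ft_force: [0.2, -1.2, 0.7]
width: 0.0349
grasp_force: 0.0
```

```bash
cat >> h.py <<'E'
def bar(im,c,near,z=.118):
    g=im.max(axis=2); m=(g<75).astype(np.uint8); q=proj(c,[near[0],near[1],z])[0]
    H=np.zeros_like(m); cv2.circle(H,tuple(int(v) for v in q),60,1,-1); n,l,st,ce=cv2.connectedComponentsWithStats(m*H)
    i=1+np.argmin([np.linalg.norm(ce[j]-q) if st[j][4]>150 else 1e9 for j in range(1,n)])
    (cx,cy),(w,h),_=R=cv2.minAreaRect(np.argwhere(l==i)[:,::-1].astype(np.float32)); b=cv2.boxPoints(R)
    W=np.array([onz(c,p,z)[:2] for p in b]); e=[W[1]-W[0],W[2]-W[1]]; e.sort(key=np.linalg.norm)
    print('bar px',(cx,cy,w,h),'centre',W.mean(0),'len',np.linalg.norm(e[1]),'wid',np.linalg.norm(e[0]),'angle mod pi',np.arctan2(e[1][1],e[1][0])%np.pi,'brect',st[i])
E
python3 - <<'E'
from h import *
s=r.state();print(s['t'],s['tool_pos'],s['joint_pos'],s['ft_torque'])
p=fit([.6355,-.267,2.387,3.10,3.10],verbose=False)
im=shot('wrist','w7'); c=cam('wrist')
print([(k,round(a['score'],2),np.round(a['position']),np.round(onz(c,a['position'],z)[:2],4)) for k,z in [('wing_grip',.105)] for a in finder.mark_of(k,'wrist')[:2]])
bar(im,c,(.609,-.149))
E
```

```text
39.35 [ 0.60850734 -0.14892272  0.17760719] [-3.65763767e-01  2.57559888e-01  1.56822403e+00 -9.42860580e-05
  1.31609509e+00 -3.65838931e-01] [ 0.01495856 -0.03492607  0.01786808]
pose [0.6338, -0.2688, 2.3777, 3.1821, 3.0349]
pillar [ 0.6338 -0.2688  0.    ]
inner_axis [ 0.6338 -0.2688  0.062 ]
knob_in_mid [ 0.5038 -0.1443  0.097 ]
knob_mid_mid [ 0.6087 -0.237   0.11  ]
knob_out_mid [ 0.5353 -0.1849  0.11  ]
wing_grip [ 0.6086 -0.1506  0.105 ]
foot_sole [ 0.6086 -0.1506  0.0135]
[('wing_grip', 0.58, array([317., 256.]), array([ 0.6103, -0.1533]))]
bar px (317.7944641113281, 246.73379516601562, 59.14041519165039, 32.61651611328125) centre [ 0.61100911 -0.14239274] len 0.03882240990982865 wid 0.022409399183809745 angle mod pi 2.8956431553768094 brect [ 287  230   59   39 1485]
```

View pics/w7.png

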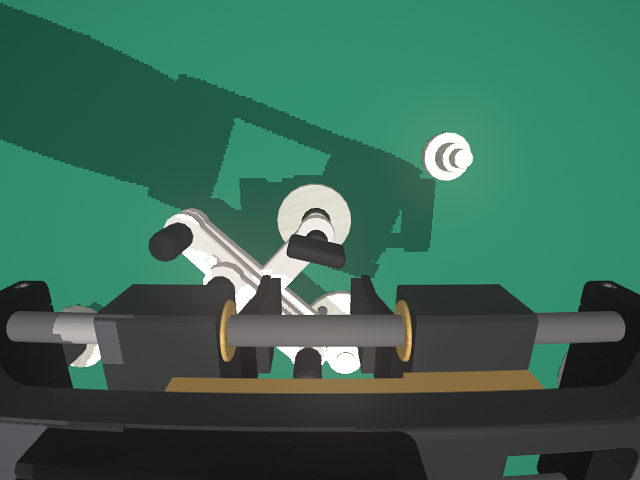

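Request:
play_rows(moves=[{"jaw": 0.4,"x": -0.05,"y": 0.02,"z": 0,"wx": 0,"wy": 0,"wz": -0.052},{"jaw": 0.4,"x": 0,"y": 0,"z": 0,"wx": 0,"wy": 0,"wz": -0.052},{"jaw": 0.4,"x": 0,"y": 0,"z": 0,"wx": 0,"wy": 0,"wz": -0.052},{"jaw": 0.4,"x": 0,"y": 0,"z": 0,"wx": 0,"wy": 0,"wz": -0.052},{"jaw": 0.4,"x": 0,"y": 0,"z": 0,"wx": 0,"wy": 0,"wz": -0.052},{"jaw": 0.4,"x": 0,"y": 0,"z": 0,"wx": 0,"wy": 0,"wz": -0.052},{"jaw": 0.4,"x": 0,"y": 0,"z": 0,"wx": 0,"wy": 0,"wz": -0.052},{"jaw": 0.4,"x": 0,"y": 0,"z": 0,"wx": 0,"wy": 0,"wz": -0.045}])

```text
t: 41.25
tool_pos: [0.6092, -0.15, 0.1773]
orientation: [0.14, 0.99, -0.0, -0.0]
ft_force: [-0.8, 1.3, 0.7]
width: 0.0349
grasp_force: 0.0
```

Run:
```python
from h import *
from scipy.spatial.transform import Rotation as Ro
imaging.read_camera('side')
s=r.state();print(s['t'],s['tool_pos'],s['joint_pos'])
R=Ro.from_quat(s['orientation']).as_matrix(); print('tool x ang',np.arctan2(R[1,0],R[0,0]))
im=shot('wrist','w8'); c=cam('wrist')
print([(round(a['score'],2),np.round(a['position']),np.round(onz(c,a['position'],.105)[:2],4)) for a in finder.mark_of('wing_grip','wrist')[:2]])
q=proj(c,[.609,-.15,.105])[0]; print(q)
x,y=int(q[0]),int(q[1]); x0=max(0,x-80);y0=max(0,y-60)
cv2.imwrite('pics/w8c.png',cv2.resize(im[y0:y0+120,x0:x0+160],(800,600),interpolation=cv2.INTER_CUBIC)[:,:,::-1]); print(x0,y0)
```

```text
41.3 [ 0.60919332 -0.15001673  0.17732563] [-3.67027932e-01  2.59716097e-01  1.56617339e+00 -6.21798855e-05
  1.31571224e+00 -1.66214378e+00]
tool x ang 2.8659278648303834
[(0.95, array([318., 252.]), array([ 0.611 , -0.1487]))]
[315.87729914 250.07496602]
235 190
```

View pics/w8c.png

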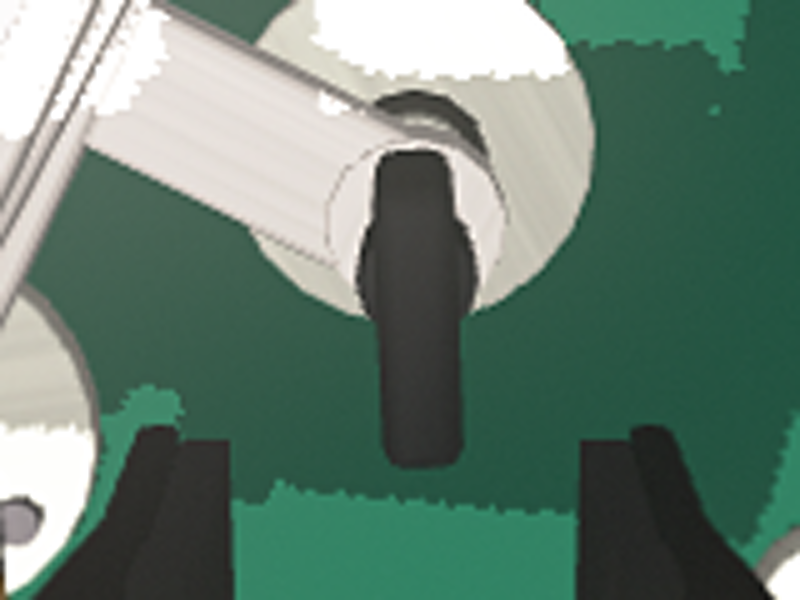

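Request:
play_rows(moves=[{"jaw": 0.35,"x": -0.05,"y": 0.09,"z": 0.82,"wx": 0,"wy": 0,"wz": 0},{"jaw": 0.35,"x": 0,"y": 0,"z": 0.82,"wx": 0,"wy": 0,"wz": 0},{"jaw": 0.35,"x": 0,"y": 0,"z": 0.82,"wx": 0,"wy": 0,"wz": 0},{"jaw": 0.35,"x": 0,"y": 0,"z": 0.82,"wx": 0,"wy": 0,"wz": 0},{"jaw": 0.35,"x": 0,"y": 0,"z": 0.82,"wx": 0,"wy": 0,"wz": 0},{"jaw": 0,"x": 0,"y": 0,"z": 0,"wx": 0,"wy": 0,"wz": 0},{"jaw": 0,"x": 0,"y": 0,"z": 0,"wx": 0,"wy": 0,"wz": 0},{"jaw": 0,"x": 0,"y": 0,"z": 0,"wx": 0,"wy": 0,"wz": 0}])

```text
t: 42.4
tool_pos: [0.6113, -0.1487, 0.0962]
orientation: [0.142, 0.99, -0.0, 0.001]
ft_force: [0.7, -0.4, -0.3]
width: 0.0111
grasp_force: 30.0
```

```bash
cat > st.py <<'E'
from h import *
from scipy.spatial.transform import Rotation as Ro
s=r.state();R=Ro.from_quat(s['orientation']).as_matrix()
print(s['t'],s['tool_pos'].round(4),'F',s['ft_force'].round(2),'T',s['ft_torque'].round(4),'w',round(s['width'],4),s['grasp_force'],'ang',round(np.arctan2(R[1,0],R[0,0]),4),'j6',s['joint_pos'][5].round(3),s['joint_efforts'][5].round(4))
E
python3 st.py
```

```text
42.4 [ 0.6113 -0.1487  0.0962] F [ 0.73 -0.42 -0.3 ] T [-0.0131 -0.2631  0.0852] w 0.0111 29.9990254919976 ang 2.8558 j6 -1.649 0.0852
```

Request:
play_rows(moves=[{"jaw": 0,"x": 0,"y": 0,"z": 0.012,"wx": 0,"wy": 0,"wz": 0.022},{"jaw": 0,"x": 0,"y": 0,"z": 0.012,"wx": 0,"wy": 0,"wz": 0.022},{"jaw": 0,"x": 0,"y": 0,"z": 0.012,"wx": 0,"wy": 0,"wz": 0.022},{"jaw": 0,"x": 0,"y": 0,"z": 0.012,"wx": 0,"wy": 0,"wz": 0.022},{"jaw": 0,"x": 0,"y": 0,"z": 0.012,"wx": 0,"wy": 0,"wz": 0.022},{"jaw": 0,"x": 0,"y": 0,"z": 0.012,"wx": 0,"wy": 0,"wz": 0.022},{"jaw": 0,"x": 0,"y": 0,"z": 0.012,"wx": 0,"wy": 0,"wz": 0.02},{"jaw": 0,"x": 0,"y": 0,"z": 0.003,"wx": 0,"wy": 0,"wz": 0.005}])

```text
t: 43.4
tool_pos: [0.6109, -0.1495, 0.0944]
orientation: [0.38, 0.925, -0.001, 0.001]
ft_force: [-1.3, -4.3, 0.1]
width: 0.0112
grasp_force: 30.0
```

```bash
python3 st.py
```

```text
43.4 [ 0.6109 -0.1495  0.0944] F [-1.31 -4.33  0.13] T [-0.6467  0.2267  0.0682] w 0.0112 29.999449476599693 ang 2.3622 j6 -1.156 0.1829
```

Request:
play_rows(moves=[{"jaw": 0,"x": 0,"y": 0,"z": 0.0026,"wx": 0,"wy": 0,"wz": 0.0048},{"jaw": 0,"x": 0,"y": 0,"z": 0.0026,"wx": 0,"wy": 0,"wz": 0.0048},{"jaw": 0,"x": 0,"y": 0,"z": 0.0026,"wx": 0,"wy": 0,"wz": 0.0048},{"jaw": 0,"x": 0,"y": 0,"z": 0.0026,"wx": 0,"wy": 0,"wz": 0.0048},{"jaw": 0,"x": 0,"y": 0,"z": 0.0026,"wx": 0,"wy": 0,"wz": 0.0048},{"jaw": 0,"x": 0,"y": 0,"z": 0.0026,"wx": 0,"wy": 0,"wz": 0.0048},{"jaw": 0,"x": 0,"y": 0,"z": 0.0026,"wx": 0,"wy": 0,"wz": 0.0048},{"jaw": 0,"x": 0,"y": 0,"z": 0.0026,"wx": 0,"wy": 0,"wz": 0.0048}])

```text
t: 44.4
tool_pos: [0.6108, -0.1496, 0.094]
orientation: [0.435, 0.9, -0.001, 0.001]
ft_force: [-2.1, -6.0, 3.8]
width: 0.0108
grasp_force: 30.0
```

```bash
python3 st.py
```

```text
44.4 [ 0.6108 -0.1496  0.094 ] F [-2.09 -5.95  3.81] T [-0.98    0.516   0.0589] w 0.0108 29.999585640616715 ang 2.2414 j6 -1.035 -0.0807
```

Request:
play_rows(moves=[{"jaw": 0,"x": -0.012,"y": -0.02,"z": 0.0026,"wx": 0,"wy": 0,"wz": 0.0048},{"jaw": 0,"x": -0.01,"y": -0.017,"z": 0.0026,"wx": 0,"wy": 0,"wz": 0.0048},{"jaw": 0,"x": 0,"y": 0,"z": 0.0026,"wx": 0,"wy": 0,"wz": 0.0048},{"jaw": 0,"x": 0,"y": 0,"z": 0.0026,"wx": 0,"wy": 0,"wz": 0.0048},{"jaw": 0,"x": 0,"y": 0,"z": 0.0026,"wx": 0,"wy": 0,"wz": 0.0048},{"jaw": 0,"x": 0,"y": 0,"z": 0.0026,"wx": 0,"wy": 0,"wz": 0.0048},{"jaw": 0,"x": 0,"y": 0,"z": 0.0026,"wx": 0,"wy": 0,"wz": 0.0048},{"jaw": 0,"x": 0,"y": 0,"z": 0.0026,"wx": 0,"wy": 0,"wz": 0.0048}])

```text
t: 45.4
tool_pos: [0.6105, -0.1498, 0.0934]
orientation: [0.489, 0.872, -0.0, 0.0]
ft_force: [-3.0, -5.4, 6.5]
width: 0.011
grasp_force: 30.0
```

```bash
python3 st.py
```

```text
45.4 [ 0.6105 -0.1498  0.0934] F [-3.04 -5.42  6.47] T [-0.8795  0.6111  0.0568] w 0.011 30.000041057355702 ang 2.1204 j6 -0.915 -0.0907
```

Request:
play_rows(moves=[{"jaw": 0,"x": 0,"y": 0,"z": 0.0026,"wx": 0,"wy": 0,"wz": 0.0048},{"jaw": 0,"x": 0,"y": 0,"z": 0.0026,"wx": 0,"wy": 0,"wz": 0.0048},{"jaw": 0,"x": 0,"y": 0,"z": 0.0026,"wx": 0,"wy": 0,"wz": 0.0048},{"jaw": 0,"x": 0,"y": 0,"z": 0.0026,"wx": 0,"wy": 0,"wz": 0.0048},{"jaw": 0,"x": 0,"y": 0,"z": 0.0026,"wx": 0,"wy": 0,"wz": 0.0048},{"jaw": 0,"x": 0,"y": 0,"z": 0.0026,"wx": 0,"wy": 0,"wz": 0.0048},{"jaw": 0,"x": 0,"y": 0,"z": 0.0026,"wx": 0,"wy": 0,"wz": 0.0048},{"jaw": 0,"x": 0,"y": 0,"z": 0.0026,"wx": 0,"wy": 0,"wz": 0.0048}])

```text
t: 46.4
tool_pos: [0.6104, -0.1499, 0.093]
orientation: [0.54, 0.841, -0.0, 0.0]
ft_force: [-3.9, -4.9, 5.6]
width: 0.0106
grasp_force: 30.0
```

```bash
python3 st.py
```

```text
46.4 [ 0.6104 -0.1499  0.093 ] F [-3.92 -4.86  5.56] T [-0.9417  0.7701  0.0225] w 0.0106 30.000239945948124 ang 1.9998 j6 -0.794 -0.0884
```

Request:
play_rows(moves=[{"jaw": 0,"x": -0.013,"y": -0.025,"z": 0.0026,"wx": 0,"wy": 0,"wz": 0.0048},{"jaw": 0,"x": -0.013,"y": -0.025,"z": 0.0026,"wx": 0,"wy": 0,"wz": 0.0048},{"jaw": 0,"x": 0,"y": 0,"z": 0.0026,"wx": 0,"wy": 0,"wz": 0.0048},{"jaw": 0,"x": 0,"y": 0,"z": 0.0026,"wx": 0,"wy": 0,"wz": 0.0048},{"jaw": 0,"x": 0,"y": 0,"z": 0.0026,"wx": 0,"wy": 0,"wz": 0.0048},{"jaw": 0,"x": 0,"y": 0,"z": 0.0026,"wx": 0,"wy": 0,"wz": 0.0048},{"jaw": 0,"x": 0,"y": 0,"z": 0.0026,"wx": 0,"wy": 0,"wz": 0.0048},{"jaw": 0,"x": 0,"y": 0,"z": 0.0026,"wx": 0,"wy": 0,"wz": 0.0048}])

```text
t: 47.4
tool_pos: [0.61, -0.1502, 0.0927]
orientation: [0.59, 0.807, 0.0, 0.0]
ft_force: [-3.1, -3.3, 6.8]
width: 0.0109
grasp_force: 30.0
```

```bash
python3 st.py
```

```text
47.4 [ 0.61   -0.1502  0.0927] F [-3.15 -3.28  6.8 ] T [-0.573   0.5419  0.063 ] w 0.0109 30.000083846971393 ang 1.8792 j6 -0.675 -0.0832
```

Request:
play_rows(moves=[{"jaw": 0,"x": 0,"y": 0,"z": 0.0026,"wx": 0,"wy": 0,"wz": 0.0048},{"jaw": 0,"x": 0,"y": 0,"z": 0.0026,"wx": 0,"wy": 0,"wz": 0.0048},{"jaw": 0,"x": 0,"y": 0,"z": 0.0026,"wx": 0,"wy": 0,"wz": 0.0048},{"jaw": 0,"x": 0,"y": 0,"z": 0.0026,"wx": 0,"wy": 0,"wz": 0.0048},{"jaw": 0,"x": 0,"y": 0,"z": 0.0026,"wx": 0,"wy": 0,"wz": 0.0048},{"jaw": 0,"x": 0,"y": 0,"z": 0.0026,"wx": 0,"wy": 0,"wz": 0.0048},{"jaw": 0,"x": 0,"y": 0,"z": 0.0026,"wx": 0,"wy": 0,"wz": 0.0048},{"jaw": 0,"x": 0,"y": 0,"z": 0.0026,"wx": 0,"wy": 0,"wz": 0.0048}])

```text
t: 48.4
tool_pos: [0.6098, -0.1503, 0.0923]
orientation: [0.638, 0.77, -0.0, 0.0]
ft_force: [-3.6, -3.5, 6.7]
width: 0.0108
grasp_force: 30.0
```

```bash
python3 st.py
```

```text
48.4 [ 0.6098 -0.1503  0.0923] F [-3.58 -3.47  6.73] T [-0.6052  0.785   0.0456] w 0.0108 30.000245491974056 ang 1.7586 j6 -0.555 -0.0734
```

Request:
play_rows(moves=[{"jaw": 0,"x": 0,"y": -0.02,"z": 0.0026,"wx": 0,"wy": 0,"wz": 0.0048},{"jaw": 0,"x": -0.01,"y": 0,"z": 0.0026,"wx": 0,"wy": 0,"wz": 0.0048},{"jaw": 0,"x": 0,"y": 0,"z": 0.0026,"wx": 0,"wy": 0,"wz": 0.0048},{"jaw": 0,"x": 0,"y": 0,"z": 0.0026,"wx": 0,"wy": 0,"wz": 0.0048},{"jaw": 0,"x": 0,"y": 0,"z": 0.0026,"wx": 0,"wy": 0,"wz": 0.0048},{"jaw": 0,"x": 0,"y": 0,"z": 0.0026,"wx": 0,"wy": 0,"wz": 0.0048},{"jaw": 0,"x": 0,"y": 0,"z": 0.0026,"wx": 0,"wy": 0,"wz": 0.0048},{"jaw": 0,"x": 0,"y": 0,"z": 0.0026,"wx": 0,"wy": 0,"wz": 0.0048}])

```text
t: 49.4
tool_pos: [0.6094, -0.1504, 0.0919]
orientation: [0.683, 0.73, 0.0, 0.0]
ft_force: [-2.6, -2.3, 6.9]
width: 0.0108
grasp_force: 30.0
```

```bash
python3 st.py
```

```text
49.4 [ 0.6094 -0.1504  0.0919] F [-2.56 -2.33  6.9 ] T [-0.5134  0.74    0.1276] w 0.0108 30.000238926149905 ang 1.6381 j6 -0.435 -0.065
```

Request:
play_rows(moves=[{"jaw": 0,"x": 0,"y": 0,"z": 0.0026,"wx": 0,"wy": 0,"wz": 0.0048},{"jaw": 0,"x": 0,"y": 0,"z": 0.0026,"wx": 0,"wy": 0,"wz": 0.0048},{"jaw": 0,"x": 0,"y": 0,"z": 0.0026,"wx": 0,"wy": 0,"wz": 0.0048},{"jaw": 0,"x": 0,"y": 0,"z": 0.0026,"wx": 0,"wy": 0,"wz": 0.0048},{"jaw": 0,"x": 0,"y": 0,"z": 0.0026,"wx": 0,"wy": 0,"wz": 0.0048},{"jaw": 0,"x": 0,"y": 0,"z": 0.0026,"wx": 0,"wy": 0,"wz": 0.0048},{"jaw": 0,"x": 0,"y": 0,"z": 0.0026,"wx": 0,"wy": 0,"wz": 0.0048},{"jaw": 0,"x": 0,"y": 0,"z": 0.0026,"wx": 0,"wy": 0,"wz": 0.0048}])

```text
t: 50.4
tool_pos: [0.6092, -0.1504, 0.0915]
orientation: [0.726, 0.688, -0.0, -0.0]
ft_force: [-4.4, -2.7, 8.4]
width: 0.0113
grasp_force: 30.0
```

```bash
python3 st.py
```

```text
50.4 [ 0.6092 -0.1504  0.0915] F [-4.41 -2.69  8.43] T [-0.4809  0.9541  0.1202] w 0.0113 30.000416594557464 ang 1.5175 j6 -0.314 -0.0556
```

Run:
```python
from h import *
T=[];J=[];F=[]
for i in range(8):
    imaging.read_camera('side'); s=r.state(); T.append(s['ft_torque'][2]);J.append(s['joint_efforts'][5]);F.append(s['ft_force'])
print(np.round(T,4),np.round(J,4),np.round(F,1).tolist(),s['t'])
```

```text
[0.1029 0.0933 0.076  0.0575 0.08   0.0635 0.0655 0.083 ] [0.0707 0.1914 0.1095 0.0828 0.0768 0.0758 0.0756 0.0756] [[-4.9, -2.8, 7.6], [-4.6, -2.7, 8.1], [-5.1, -2.3, 8.7], [-4.9, -3.3, 8.0], [-4.9, -1.8, 8.6], [-5.5, -3.5, 8.6], [-5.8, -2.0, 7.9], [-4.7, -2.7, 7.7]] 50.8
```

Request:
play_rows(moves=[{"jaw": 0,"x": 0,"y": 0,"z": -0.0026,"wx": 0,"wy": 0,"wz": -0.0048},{"jaw": 0,"x": 0,"y": 0,"z": -0.0026,"wx": 0,"wy": 0,"wz": -0.0048},{"jaw": 0,"x": 0,"y": 0,"z": -0.0026,"wx": 0,"wy": 0,"wz": -0.0048},{"jaw": 0,"x": 0,"y": 0,"z": -0.0026,"wx": 0,"wy": 0,"wz": -0.0048},{"jaw": 0,"x": 0,"y": 0,"z": -0.0026,"wx": 0,"wy": 0,"wz": -0.0048},{"jaw": 0,"x": 0,"y": 0,"z": -0.0026,"wx": 0,"wy": 0,"wz": -0.0048},{"jaw": 0,"x": 0,"y": 0,"z": -0.0026,"wx": 0,"wy": 0,"wz": -0.0048},{"jaw": 0,"x": 0,"y": 0,"z": -0.0026,"wx": 0,"wy": 0,"wz": -0.0048}])

```text
t: 51.8
tool_pos: [0.6094, -0.1504, 0.0918]
orientation: [0.683, 0.731, 0.0, 0.0]
ft_force: [-2.7, -2.3, 7.4]
width: 0.011
grasp_force: 30.0
```

```bash
python3 st.py
```

```text
51.8 [ 0.6094 -0.1504  0.0918] F [-2.74 -2.27  7.44] T [-0.5167  0.7354 -0.0702] w 0.011 30.001072771847248 ang 1.6387 j6 -0.436 0.0953
```

Request:
play_rows(moves=[{"jaw": 0,"x": 0,"y": 0,"z": -0.0026,"wx": 0,"wy": 0,"wz": -0.0048},{"jaw": 0,"x": 0,"y": 0,"z": -0.0026,"wx": 0,"wy": 0,"wz": -0.0048},{"jaw": 0,"x": 0,"y": 0,"z": -0.0026,"wx": 0,"wy": 0,"wz": -0.0048},{"jaw": 0,"x": 0,"y": 0,"z": -0.0026,"wx": 0,"wy": 0,"wz": -0.0048},{"jaw": 0,"x": 0,"y": 0,"z": -0.0026,"wx": 0,"wy": 0,"wz": -0.0048},{"jaw": 0,"x": 0,"y": 0,"z": -0.0026,"wx": 0,"wy": 0,"wz": -0.0048},{"jaw": 0,"x": 0,"y": 0,"z": -0.0026,"wx": 0,"wy": 0,"wz": -0.0048},{"jaw": 0,"x": 0,"y": 0,"z": -0.0026,"wx": 0,"wy": 0,"wz": -0.0048}])

```text
t: 52.8
tool_pos: [0.6096, -0.1503, 0.0922]
orientation: [0.637, 0.771, 0.0, 0.0]
ft_force: [-3.2, -2.2, 6.9]
width: 0.0105
grasp_force: 30.0
```

```bash
python3 st.py
```

```text
52.8 [ 0.6096 -0.1503  0.0922] F [-3.22 -2.23  6.89] T [-0.5029  0.5299 -0.0555] w 0.0105 30.00080585014075 ang 1.7593 j6 -0.556 0.0857
```

Request:
play_rows(moves=[{"jaw": 0,"x": 0,"y": 0,"z": -0.0026,"wx": 0,"wy": 0,"wz": -0.0048},{"jaw": 0,"x": 0,"y": 0,"z": -0.0026,"wx": 0,"wy": 0,"wz": -0.0048},{"jaw": 0,"x": 0,"y": 0,"z": -0.0026,"wx": 0,"wy": 0,"wz": -0.0048},{"jaw": 0,"x": 0,"y": 0,"z": -0.0026,"wx": 0,"wy": 0,"wz": -0.0048},{"jaw": 0,"x": 0,"y": 0,"z": -0.0026,"wx": 0,"wy": 0,"wz": -0.0048},{"jaw": 0,"x": 0,"y": 0,"z": -0.0026,"wx": 0,"wy": 0,"wz": -0.0048},{"jaw": 0,"x": 0,"y": 0,"z": -0.0026,"wx": 0,"wy": 0,"wz": -0.0048},{"jaw": 0,"x": 0,"y": 0,"z": -0.0026,"wx": 0,"wy": 0,"wz": -0.0048}])

```text
t: 53.8
tool_pos: [0.6099, -0.1503, 0.0927]
orientation: [0.59, 0.808, 0.0, 0.0]
ft_force: [-2.3, -3.0, 3.9]
width: 0.0106
grasp_force: 30.0
```

```bash
python3 st.py
```

```text
53.8 [ 0.6099 -0.1503  0.0927] F [-2.31 -3.04  3.95] T [-0.4376  0.3494 -0.0941] w 0.0106 30.000582933425903 ang 1.88 j6 -0.677 0.0759
```

Request:
play_rows(moves=[{"jaw": 0,"x": 0,"y": 0,"z": -0.0026,"wx": 0,"wy": 0,"wz": -0.0048},{"jaw": 0,"x": 0,"y": 0,"z": -0.0026,"wx": 0,"wy": 0,"wz": -0.0048},{"jaw": 0,"x": 0,"y": 0,"z": -0.0026,"wx": 0,"wy": 0,"wz": -0.0048},{"jaw": 0,"x": 0,"y": 0,"z": -0.0026,"wx": 0,"wy": 0,"wz": -0.0048},{"jaw": 0,"x": 0,"y": 0,"z": -0.0026,"wx": 0,"wy": 0,"wz": -0.0048},{"jaw": 0,"x": 0,"y": 0,"z": -0.0026,"wx": 0,"wy": 0,"wz": -0.0048},{"jaw": 0,"x": 0,"y": 0,"z": -0.0026,"wx": 0,"wy": 0,"wz": -0.0048},{"jaw": 0,"x": 0,"y": 0,"z": -0.0026,"wx": 0,"wy": 0,"wz": -0.0048}])

```text
t: 54.8
tool_pos: [0.6101, -0.1502, 0.093]
orientation: [0.54, 0.842, 0.001, 0.001]
ft_force: [-0.7, -1.9, 4.1]
width: 0.0107
grasp_force: 30.0
```

```bash
python3 st.py
```

```text
54.8 [ 0.6101 -0.1502  0.093 ] F [-0.65 -1.9   4.09] T [-0.3758  0.1543 -0.1029] w 0.0107 30.000536246225238 ang 2.0008 j6 -0.798 0.0662
```

Request:
play_rows(moves=[{"jaw": 0,"x": 0,"y": 0,"z": -0.0026,"wx": 0,"wy": 0,"wz": -0.0048},{"jaw": 0,"x": 0,"y": 0,"z": -0.0026,"wx": 0,"wy": 0,"wz": -0.0048},{"jaw": 0,"x": 0,"y": 0,"z": -0.0026,"wx": 0,"wy": 0,"wz": -0.0048},{"jaw": 0,"x": 0,"y": 0,"z": -0.0026,"wx": 0,"wy": 0,"wz": -0.0048},{"jaw": 0,"x": 0,"y": 0,"z": -0.0026,"wx": 0,"wy": 0,"wz": -0.0048},{"jaw": 0,"x": 0,"y": 0,"z": -0.0026,"wx": 0,"wy": 0,"wz": -0.0048},{"jaw": 0,"x": 0,"y": 0,"z": -0.0026,"wx": 0,"wy": 0,"wz": -0.0048},{"jaw": 0,"x": 0,"y": 0,"z": -0.0026,"wx": 0,"wy": 0,"wz": -0.0048}])

```text
t: 55.8
tool_pos: [0.6103, -0.1501, 0.0934]
orientation: [0.488, 0.873, 0.001, 0.001]
ft_force: [-0.2, -1.2, 4.5]
width: 0.0111
grasp_force: 30.0
```

```bash
python3 st.py
```

```text
55.8 [ 0.6103 -0.1501  0.0934] F [-0.17 -1.24  4.51] T [-0.2431 -0.0689 -0.0929] w 0.0111 30.000467346981168 ang 2.1216 j6 -0.918 0.0589
```

Request:
play_rows(moves=[{"jaw": 0,"x": 0,"y": 0,"z": -0.0026,"wx": 0,"wy": 0,"wz": -0.0048},{"jaw": 0,"x": 0,"y": 0,"z": -0.0026,"wx": 0,"wy": 0,"wz": -0.0048},{"jaw": 0,"x": 0,"y": 0,"z": -0.0026,"wx": 0,"wy": 0,"wz": -0.0048},{"jaw": 0,"x": 0,"y": 0,"z": -0.0026,"wx": 0,"wy": 0,"wz": -0.0048},{"jaw": 0,"x": 0,"y": 0,"z": -0.0026,"wx": 0,"wy": 0,"wz": -0.0048},{"jaw": 0,"x": 0,"y": 0,"z": -0.0026,"wx": 0,"wy": 0,"wz": -0.0048},{"jaw": 0,"x": 0,"y": 0,"z": -0.0026,"wx": 0,"wy": 0,"wz": -0.0048},{"jaw": 0,"x": 0,"y": 0,"z": -0.0026,"wx": 0,"wy": 0,"wz": -0.0048}])

```text
t: 56.8
tool_pos: [0.6104, -0.15, 0.0939]
orientation: [0.435, 0.901, 0.001, 0.001]
ft_force: [0.9, -1.0, 4.0]
width: 0.0111
grasp_force: 30.0
```

```bash
python3 st.py
```

```text
56.8 [ 0.6104 -0.15    0.0939] F [ 0.93 -0.97  4.03] T [-0.0152 -0.3038 -0.1093] w 0.0111 30.000483132898808 ang 2.2424 j6 -1.039 0.059
```

Request:
play_rows(moves=[{"jaw": 0,"x": 0,"y": 0,"z": 0.008,"wx": 0,"wy": 0,"wz": 0.0175},{"jaw": 0,"x": 0,"y": 0,"z": 0.008,"wx": 0,"wy": 0,"wz": 0.0175},{"jaw": 0,"x": 0,"y": 0,"z": 0.008,"wx": 0,"wy": 0,"wz": 0.0175},{"jaw": 0,"x": 0,"y": 0,"z": 0.008,"wx": 0,"wy": 0,"wz": 0.0175},{"jaw": 0,"x": 0,"y": 0,"z": 0.008,"wx": 0,"wy": 0,"wz": 0.0175},{"jaw": 0,"x": 0,"y": 0,"z": 0.008,"wx": 0,"wy": 0,"wz": 0.0175},{"jaw": 0,"x": 0,"y": 0,"z": 0.003,"wx": 0,"wy": 0,"wz": 0.01},{"jaw": 0,"x": 0,"y": 0,"z": 0.002,"wx": 0,"wy": 0,"wz": 0.0048}])

```text
t: 57.8
tool_pos: [0.6097, -0.1503, 0.0926]
orientation: [0.596, 0.803, 0.0, 0.0]
ft_force: [-1.1, -2.4, 6.1]
width: 0.0106
grasp_force: 30.0
```

```bash
python3 st.py
```

```text
57.8 [ 0.6097 -0.1503  0.0926] F [-1.13 -2.42  6.08] T [-0.3191  0.1063  0.0767] w 0.0106 30.000344524160028 ang 1.8653 j6 -0.662 -0.014
```

Request:
play_rows(moves=[{"jaw": 0,"x": 0,"y": 0,"z": 0,"wx": 0,"wy": 0,"wz": 0},{"jaw": 0.3,"x": 0,"y": 0,"z": 0,"wx": 0,"wy": 0,"wz": 0},{"jaw": 0.35,"x": 0,"y": 0,"z": 0,"wx": 0,"wy": 0,"wz": 0},{"jaw": 0.35,"x": 0,"y": 0,"z": 0,"wx": 0,"wy": 0,"wz": 0},{"jaw": 0.35,"x": 0,"y": 0,"z": -0.5,"wx": 0,"wy": 0,"wz": 0},{"jaw": 0.35,"x": 0,"y": 0,"z": -0.9,"wx": 0,"wy": 0,"wz": 0},{"jaw": 0.35,"x": 0,"y": 0,"z": -1,"wx": 0,"wy": 0,"wz": 0},{"jaw": 0.35,"x": 0,"y": 0,"z": -1,"wx": 0,"wy": 0,"wz": 0}])

```text
t: 58.8
tool_pos: [0.6098, -0.1507, 0.1626]
orientation: [0.596, 0.803, 0.0, 0.001]
ft_force: [0.7, 0.2, -0.3]
width: 0.0303
grasp_force: 0.0
```

Request:
play_rows(moves=[{"jaw": 0.35,"x": 0,"y": 0,"z": -0.8,"wx": 0,"wy": 0,"wz": 0},{"jaw": 0.35,"x": 0,"y": 0,"z": -0.3,"wx": 0,"wy": 0,"wz": 0},{"jaw": 0.35,"x": 0,"y": 0,"z": 0,"wx": 0,"wy": 0,"wz": 0},{"jaw": 0.35,"x": 0,"y": 0,"z": 0,"wx": 0,"wy": 0,"wz": 0},{"jaw": 0.35,"x": 0,"y": 0,"z": 0,"wx": 0,"wy": 0,"wz": 0},{"jaw": 0.35,"x": 0,"y": 0,"z": 0,"wx": 0,"wy": 0,"wz": 0},{"jaw": 0.35,"x": 0,"y": 0,"z": 0,"wx": 0,"wy": 0,"wz": 0},{"jaw": 0.35,"x": 0,"y": 0,"z": 0,"wx": 0,"wy": 0,"wz": 0}])

```text
t: 59.8
tool_pos: [0.6093, -0.1505, 0.1821]
orientation: [0.596, 0.803, -0.0, -0.0]
ft_force: [0.2, -0.8, -0.1]
width: 0.0305
grasp_force: 0.0
```

```bash
python3 st.py
python3 - <<'E'
from h import *
p=fit([.635,-.268,2.38,3.10,3.10],verbose=False)
for n in ['scene','side','wrist']:
    if n=='wrist': imaging.read_camera(n)
    c=cam(n)
    for k,z in [('plate_top',.01),('foot_sole',.01),('wing_grip',.102),('knob_out_mid',.11),('knob_mid_mid',.11)]:
        print(n,k,[(round(q['score'],2),np.round(q['position']).tolist(),np.round(onz(c,q['position'],z)[:2],4).tolist()) for q in finder.mark_of(k,n)[:4]])
im=imaging.read_camera('wrist'); bar(im,cam('wrist'),(.609,-.15),.115)
E
```

```text
59.8 [ 0.6093 -0.1505  0.1821] F [ 0.24 -0.79 -0.06] T [-0.0019  0.005  -0.0029] w 0.0305 0.0 ang 1.8655 j6 -0.662 -0.0
pose [0.6317, -0.2677, 2.353, 3.1526, 3.0143]
pillar [ 0.6317 -0.2677  0.    ]
inner_axis [ 0.6317 -0.2677  0.062 ]
knob_in_mid [ 0.5048 -0.14    0.097 ]
knob_mid_mid [ 0.6046 -0.2383  0.11  ]
knob_out_mid [ 0.5329 -0.1838  0.11  ]
wing_grip [ 0.6094 -0.1489  0.105 ]
foot_sole [ 0.6094 -0.1489  0.0135]
scene plate_top [(0.97, [144.0, 296.0], [0.7172, -0.3935]), (0.78, [197.0, 322.0], [0.7419, -0.2713]), (0.75, [283.0, 278.0], [0.6083, -0.1572]), (0.62, [280.0, 249.0], [0.5381, -0.1873])]
scene foot_sole [(0.39, [288.0, 281.0], [0.6112, -0.144])]
scene wing_grip [(0.55, [281.0, 247.0], [0.6077, -0.1526]), (0.52, [234.0, 234.0], [0.6001, -0.2474])]
scene knob_out_mid []
scene knob_mid_mid [(0.51, [237.0, 236.0], [0.6104, -0.2365])]
side plate_top [(0.85, [380.0, 356.0], [0.5216, -0.3046]), (0.84, [447.0, 279.0], [0.7374, -0.2658]), (0.73, [486.0, 325.0], [0.714, -0.3815]), (0.49, [356.0, 276.0], [0.6077, -0.1466])]
side foot_sole []
side wing_grip [(0.89, [359.0, 246.0], [0.6064, -0.1501])]
side knob_out_mid [(0.48, [343.0, 275.0], [0.5362, -0.1861])]
side knob_mid_mid [(0.47, [392.0, 275.0], [0.6013, -0.24])]
wrist plate_top [(0.89, [311.0, 220.0], [0.6059, -0.1517])]
wrist foot_sole [(0.59, [314.0, 218.0], [0.6083, -0.1491])]
wrist wing_grip [(0.95, [318.0, 247.0], [0.6113, -0.1497]), (0.3, [53.0, 258.0], [0.4213, -0.217])]
wrist knob_out_mid [(0.9, [205.0, 261.0], [0.5364, -0.1812])]
wrist knob_mid_mid [(0.56, [272.0, 359.0], [0.6032, -0.2449])]
bar px (316.0, 245.5, 61.0, 22.0) centre [ 0.60871197 -0.14590328] len 0.04369916777396823 wid 0.014713557970567188 angle mod pi 1.87424691678411 brect [ 305  215   23   62 1020]
```

```bash
python3 -c "
from station import r
print(r.hand_in())"
```

```text
the job is handed in; nothing more can be done
None
```

I folded the outer segment, then the middle one, swung the arm round and screwed the foot down onto the larger grey plate. I let go and handed in at about 60 s; the foot was within about 3 mm of the plate's centre, and I inferred its light contact (about 3 N) from wrist torque, not sight. I viewed 11 pictures, one over the limit of 10.

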